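# Refit the dust extractor's filter cover

## Robot

A 6-joint arm with a two-finger parallel gripper is mounted at the origin on the work surface. World frame = base frame: x ahead of the robot, y to its left, z up, the work surface at z = 0. Lengths are in m, angles in rad, forces in N, time in s.
With the tool pointing down it reaches from about 0.25 to 0.725 m from the base axis. Payload 4 kg.
Tool frame: the origin (TCP) lies between the finger pads; the fingertips stand 11 mm ahead of it and the grasp point (between the pads) lies 8 mm behind it (bot.tip_extent is the distance from the TCP to the fingertips, in m); z points along the fingers, y is the line along which they close (so a half turn about z gives the same grasp; the last joint's range is limited). The gripper opens to 85 mm and grips with 20 to 120 N. Pads are 22 mm wide; open, the fingers measure 114 mm over their backs; the gripper's body (76 mm by 85 mm) begins 54 mm behind the grasp point. The pads swing forward as they close: fully open they stand 13 mm farther back than shut.
Start: joints at [0, 0.241, 0.005, 1.335, 0, 1.571], TCP at [0.5, -0, 0.204] pointing down, gripper open.
Joint ranges: [-2.72, 2.72], [-1.05, 1.87], [-1.09, 1.28], [-1.99, 2.15], [-1.42, 1.44], [-3.14, 3.14]. Speed limits (rad/s): [2.79, 2.79, 3.14, 3.14, 3.14, 3.14].

## Interface

Orientations are given as a unit quaternion [x, y, z, w].
In Python, from workcell import bot gives the robot as it stands. The module is installed in compiled form; this text tells all that it offers.
- The arm moves only by the tool drive_tool, never from a script. Its argument "rows" is a list of rows, each an object of numbers: "dx", "dy", "dz": the shift along the tool's x, y, z in units of 50 mm (1.0 is 50 mm); "wx", "wy", "wz": the turn, a rotation vector about the tool's x, y, z in units of 5 degrees (1.0 is 5 degrees); "hand": the finger opening in mm, from 0 to 85.4. A call has 1 to 20 rows; each row is the pose to reach, as a shift and turn from the pose commanded when the call began, along the tool's axes at that moment; what a row does not reach only later rows make up. A row lasts 1/10 s, in which the tool goes at most 50 mm and 8.59 degrees, less where a joint would pass 70% of its speed; a pose out of reach is approached as far as the arm can. A call with a gripper value outside its range is refused whole. The fingers move at their own pace and stop on an object; the grip force is fixed at half the most. Time passes only in rows, so rows that repeat a pose let the fingers close. It gives the time, the measured TCP pose, the force, the opening and the grip force at its end, in the units of the state.
- bot.get_obs(): the state, without advancing time (a new reading comes with each control period).
- bot.camera(name): name is "scene" or "side" or "wrist"; returns the picture (480x640x3 uint8, red, green, blue); there is no depth.
- bot.get_calibration(name): a dict with "vfov" (degrees; the focal length in pixels is half the picture's height over the tangent of half this angle, whatever the lens; pixels are square), "cx", "cy" (the principal point, pixels), "origin" and "rotation" of the camera in the world; the wrist camera has in their place "mount" (4x4, takes a point from camera to tool coordinates, whose origin is the TCP and whose axes are the flange's). Camera axes: x right, y up, looking along -z (the intrinsics and any distortion apply to the point x, -y, -z); pixel columns grow to the right and rows downward; lengths in m; the calibration is good to about 2 mm. A picture is of the moment at which its call begins: read the wrist's pose just before it. get_calibration takes no time and is no camera call.
- bot.job_done(): hands the job in; it is judged then, once.
Trained networks look in the newest picture that a camera, given by its name, has taken for a name from the list of things; names that differ only in an ending like _2 or _b are one class to them, and where a whole thing is asked for, a point or a joint stands for the part that bears it (a point fixed in the world has none). Each returns a list of dicts, best first, with "score" (0 to 1); they miss things now and then, are a little off and sometimes report something else, mostly with a low value. They report only what shows in the picture. A call takes as long as a camera call. They do not tell look-alikes from the thing itself.
- bot.look_for(camera, thing): "extent" ([centre column, centre row, width, height] in pixels, round what is visible of it).
- bot.outline_of(camera, thing): "region" (480x640 bool, what is visible of it) and "extent" ([centre column, centre row, width, height] in pixels, round what is visible of it).
The state is a dict: "clock": time; "joint_pos": joint angles; "joint_vel": joint speeds; "tau": joint torques, N m; "eef_pos": TCP position; "tool_rot": TCP orientation; "ft_force": force on the tool from outside, world axes, zero at the start; "ft_torque": the same for the moment, N m; "grip_width": finger opening in m; "grasp_force": force on a finger pad.
Only numpy, scipy, OpenCV 4.12 (cv2) and the standard library are available. Lean on these libraries where they do the work, as an engineer would, in place of code of your own. Each camera call takes 0.05 s, during which the arm holds its last target. There are 200 camera calls.

## Task

Refit the filter cover on the bench dust extractor: pass its slot down over the wing nut on the centre stud until the cover sits fully home on the sloping collar, then spin the wing nut down clockwise until it is snug on the cover (firm, not wrenched tight). Let go of everything, and leave the hammer, glue bottle and sanding block where they are.

Things in the scene. Friction and masses are not known exactly. Their poses are not given: they have to be found in the camera images.
- extractor: blue steel bench dust extractor, fixed, 240 long (x) x 220 wide (y), 70 high in front and 168 high at the back; its upper face slopes up from front (-x) to back at 30 deg. Origin: centre of its underside; x points to its back, z up.
- mouth: aluminium filter collar, diameter 120, standing 22 out of the slope, flat top with a dark paper filter. Origin: centre of that top, 138 above the table; z = along the steel centre stud (diameter 8, 56 long), square to the slope, leaning 30 deg from vertical towards the extractor's front; y is level, along the slope.
- wingnut: brass wing nut on the stud; cannot come off. Blade 58 long (x) x 10 thick (y) x 32 high, flat underside, its two ends rising to 40; hub diameter 17. Origin: on the stud axis, at the underside; z along the stud, outwards. At the start the underside is about 11.8 above the collar's top, more or less by up to 0.8, and the blade lies within 0.5 rad of the mouth's y axis.
- wing_mid (a point): point on the stud axis half-way up the wing nut's blade, 16 above its underside; axes as the wing nut. Right-hand coarse thread: turned clockwise, seen from outside looking down the stud, it moves towards the collar, 10 mm a turn; thread friction about 0.06 N m; it stays where it is left.
- cover: loose red round pan lid, outer diameter 139, 20 high, about 0.28 kg, right way up on the table. Plate 5 thick on top, with a through slot 70 long (x) x 24 wide (y) in its middle; skirt 15 deep, inner diameter 129. Origin: centre of the skirt's lower rim; z up. Fully home, the plate lies on the collar's top, origin 15 below it along the stud. Either way round is right.
- tab_mid (a point): middle of the cover's yellow upright grip tab, 44 long (cover x) x 12 thick (cover y) x 32 high (20 to 52 above the skirt's rim); lies 48 from the cover's centre along cover +y, 36 above the skirt's rim; axes as the cover
- hammer: hammer 260 long (x), lying on the table on the robot's left, beside the extractor; bystander
- glue_mid (a point): yellow glue bottle, diameter 60, 150 high, standing; point half-way up; bystander
- sander: cork and wood sanding block 120 x 65 x 44, origin under its centre; bystander
- bear (a point): point on the stud axis 5 above the collar's top: the level of a seated cover's top, where the nut's underside first touches, 2/3 turn from the start on average. Snug: blade across the slot, pressing with 5 to 80 N. From first touch the force grows by roughly 9 N per 0.1 rad, and the turning moment with it, by roughly 0.013 N m per N.
Not all that is in view belongs to the job. Of the things like the cover, leave any that is black, blue or pink; of the rest the larger one is meant.

How it is judged:
On the way:
1. the cover sits fully home on the collar, let go, with the wing nut through its slot (z of cover in the frame of mouth below -0.0125 m and angle between the z axis of cover and the z axis of mouth, either way round below 0.06 rad and distance between cover and mouth below 0.021 m and contact force between the fingers and cover below 0.3 N), for 0.2 s.
At the end, for the whole second after the job is handed in: The cover lies flat on the collar (within 2.5 mm of fully home along the stud, within 0.06 rad, skirt around the collar) and at rest; the wing nut, at rest, stands on top of the cover and presses on it with more than 5 N; nothing is held (z of cover in the frame of mouth below -0.0125 m and angle between the z axis of cover and the z axis of mouth, either way round below 0.06 rad and distance between cover and mouth below 0.021 m and z of wingnut in the frame of cover above 0.0175 m and contact force between wingnut and cover above 5 N and linear speed of cover below 0.01 m/s and angular speed of wingnut below 0.1 rad/s); the robot touches nothing.
It fails at once if the wing nut is wrenched down on the cover with more than 80 N (contact force between wingnut and cover above 80 N).
It fails at once if the hammer is moved by more than 20 mm (distance of hammer from where it was at the start of the episode above 0.02 m).
It fails at once if the glue bottle is moved by more than 20 mm (distance of glue_mid from where it was at the start of the episode above 0.02 m).
It fails at once if the sanding block is moved by more than 20 mm (distance of sander from where it was at the start of the episode above 0.02 m).
It also fails if it takes over 70 s, if anything falls off the work surface, if the arm or the gripper's body presses on something with over 40 N, if the wrist force passes 120 N, or if a joint passes its speed limit or range.

## Working session

There is one attempt and no reset: what is moved stays moved. The work goes in short steps, Python scripts to look and compute and a tool call to move; the robot and the scene stay as the last step left them, time stands still between calls to the robot, and variables do not carry over. Pictures are saved under pics/ and viewed, at most 10 in all, crops included, and the job is handed in when it is done.

Besides the shell and the picture viewer there is one more tool, called after "Emit:" as name(argument=value, ...), one argument or row to a line, values as JSON. drive_tool: Moves the arm, as the interface text tells. Its arguments: {"type":"object","properties":{"rows":{"type":"array","items":{"type":"object","properties":{"dx":{"type":"number"},"dy":{"type":"number"},"dz":{"type":"number"},"wx":{"type":"number"},"wy":{"type":"number"},"wz":{"type":"number"},"hand":{"type":"number"}}}}},"required":["rows"]}

```bash
mkdir -p pics
python3 - <<'E'
from workcell import bot
import cv2,numpy as np
np.set_printoptions(precision=4,suppress=True)
o=bot.get_obs();print(o)
ims=[]
for c in ["scene","side"]:
    im=bot.camera(c); cv2.imwrite(f"pics/{c}0.png",im[:,:,::-1])
    print(c,bot.get_calibration(c))
    for t in ["extractor","mouth","wingnut","cover","tab_mid","hammer","glue_mid","sander"]:
        print(t,[(round(d['score'],2),np.round(d['extent'],1)) for d in bot.look_for(c,t)][:5])
print(bot.get_calibration("wrist"))
E
```

```text
{'clock': 0.0, 'joint_pos': array([ 0.    ,  0.2414,  0.0037,  1.3352, -0.    ,  1.5708]), 'joint_vel': array([-0.0016,  0.0016,  0.0026, -0.0002, -0.0004, -0.001 ]), 'tau': array([  0.0006, -37.2316,  25.2407,   0.0168,   0.    ,   0.    ]), 'eef_pos': array([ 0.4993, -0.    ,  0.2029]), 'tool_rot': array([ 0.7071,  0.7071, -0.0008, -0.0008]), 'ft_force': array([-0.3614,  0.7369, -1.3536]), 'ft_torque': array([-0.0329, -0.0345, -0.0093]), 'grasp_force': 0.0, 'grip_width': 0.08560244339873044}
scene {'vfov': 56.40550574405769, 'cx': 318.4476771889495, 'cy': 236.7204270474887, 'origin': array([0.9938, 0.5248, 0.9532]), 'rotation': array([0.1233, 0.3416, 0.8669, 0.3414])}
extractor [(0.82, array([319.8, 337.8, 142.6, 131.2])), (0.69, array([335.6, 296.7,  54.5,  49.4]))]
mouth [(0.85, array([336.5, 297.2,  54.6,  53.4]))]
wingnut [(0.75, array([344.5, 287.6,  21.2,  28.3]))]
cover [(0.87, array([291.4, 264.5,  39.2,  22.4])), (0.8, array([285.1, 156.9,  32.8,  30.9])), (0.65, array([305.9, 184.3,  28.8,  30.2])), (0.64, array([264.9, 218.8,  49.5,  36.6])), (0.6, array([343.7, 238.3,  
[... 859 characters left out ...]
array([427.7, 201.4,  48.6,  31. ]))]
tab_mid [(0.97, array([426.3, 202.2,  42.4,  28.7])), (0.81, array([343.8, 217.6,  48.9,  37.1])), (0.79, array([409.4, 230.8,  50.2,  37.1])), (0.7, array([299. , 259.1,  40.4,  33.8]))]
hammer [(0.8, array([177.7, 440.2, 149. ,  78.1])), (0.57, array([363.4, 183.2,  39.7,  21.6]))]
glue_mid [(0.69, array([261.9, 199.8,  26.3,  51. ]))]
sander [(0.97, array([364.6, 182.8,  37.8,  20.9]))]
{'vfov': 60.770970904499514, 'cx': 325.173688151917, 'cy': 245.77442922829843, 'mount': array([[-0.0005,  0.9493,  0.3145,  0.0806],
       [ 1.    ,  0.0003,  0.0007,  0.0007],
       [ 0.0006,  0.3145, -0.9493, -0.1706],
       [ 0.    ,  0.    ,  0.    ,  1.    ]])}
```

View pics/scene0.png

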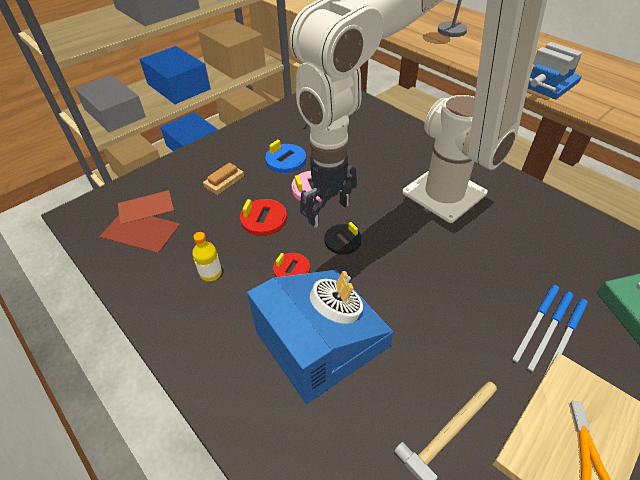

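View pics/side0.png

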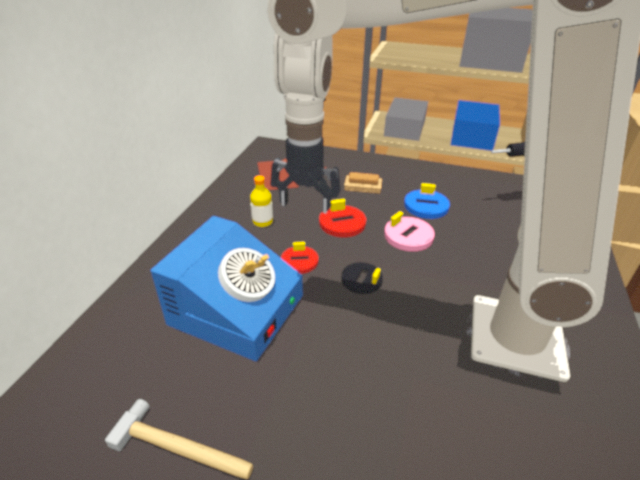

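```bash
cat > h.py <<'E'
from workcell import bot
import cv2,numpy as np
from scipy.spatial.transform import Rotation as R
np.set_printoptions(precision=4,suppress=True)
def cam(name,o=None):
    c=bot.get_calibration(name); f=240/np.tan(np.radians(c['vfov'])/2)
    if name=='wrist':
        o=o or bot.get_obs(); Rt=R.from_quat(o['tool_rot']).as_matrix(); M=c['mount']
        Rc=Rt@M[:3,:3]; p=o['eef_pos']+Rt@M[:3,3]
    else: Rc=R.from_quat(c['rotation']).as_matrix(); p=np.array(c['origin'])
    return dict(f=f,cx=c['cx'],cy=c['cy'],R=Rc,p=p)
def proj(c,P):
    q=(np.atleast_2d(P)-c['p'])@c['R']
    return np.c_[c['cx']+c['f']*q[:,0]/-q[:,2], c['cy']-c['f']*q[:,1]/-q[:,2]]
def ray(c,uv):
    return c['R']@np.array([(uv[0]-c['cx'])/c['f'],-(uv[1]-c['cy'])/c['f'],-1.])
def onz(c,uv,z):
    d=ray(c,uv); return c['p']+d*(z-c['p'][2])/d[2]
def tri(cs,uvs):
    A=np.zeros((3,3));b=np.zeros(3)
    for c,u in zip(cs,uvs):
        d=ray(c,u);d/=np.linalg.norm(d);Q=np.eye(3)-np.outer(d,d);A+=Q;b+=Q@c['p']
    return np.linalg.solve(A,b)
E
python3 - <<'E'
from h import *
S,D=cam('scene'),cam('side')
for n,a,b,z in [('cover',(264.9,218.),(343.8,219.),.02),('mouth',(336.5,297.2),(248.8,275.8),.138),('glue',(208.2,258.1),(261.9,199.8),.075),('sander',(223.4,178.6),(364.6,182.8),.022),('wing',(344.5,287.6),(252.8,264.4),.17),('smallred',(291.4,266),(300,260),.02)]:
    print(n,tri([S,D],[a,b]),onz(S,a,z),onz(D,b,z))
# extractor yaw: back top edge corners etc (scene)
print('scene corners', onz(S,(308,398),0), onz(S,(392,334),0), onz(S,(302,352),.168), onz(S,(249,291),.168))
bl=[(0.105,0,0)]
E
```

```text
cover [ 0.4828 -0.2968  0.0133] [ 0.4911 -0.2836  0.02  ] [ 0.4798 -0.2972  0.02  ]
mouth [0.5882 0.1199 0.1262] [0.5922 0.1227 0.138 ] [0.5821 0.1353 0.138 ]
glue [ 0.7133 -0.2273  0.0772] [ 0.7163 -0.2215  0.075 ] [ 0.7152 -0.2406  0.075 ]
sander [ 0.4697 -0.5342  0.0108] [ 0.4785 -0.5171  0.022 ] [ 0.466  -0.5212  0.022 ]
wing [0.5745 0.1284 0.165 ] [0.5781 0.1324 0.17  ] [0.5717 0.1319 0.17  ]
smallred [ 0.5472 -0.0963  0.0072] [ 0.5516 -0.0907  0.02  ] [ 0.5423 -0.0786  0.02  ]
scene corners [0.7535 0.2022 0.    ] [0.5016 0.2227 0.    ] [0.7442 0.1835 0.168 ] [ 0.7326 -0.0032  0.168 ]
```

Emit:
drive_tool(
  rows=[
    {"dx": 3, "dy": 1.4, "dz": -2.4},
    {"dx": 3, "dy": 1.4, "dz": -2.4},
    {"dx": 3, "dy": 1.4, "dz": -2.4},
    {"dx": 3, "dy": 1.4, "dz": -2.4},
    {"dx": 3, "dy": 1.4, "dz": -2.4},
    {"dx": 3, "dy": 1.4, "dz": -2.4},
    {"dx": 3, "dy": 1.4, "dz": -2.4},
    {"dx": 3, "dy": 1.4, "dz": -2.4},
  ],
)

```text
invalid input at $.rows[0]: expected keys dx, dy, dz, wx, wy, wz, hand
```

Run:
```python
from h import *
import pickle
o=bot.get_obs();W=cam('wrist',o);im=bot.camera('wrist');cv2.imwrite('pics/w1.png',im[:,:,::-1])
print(o['eef_pos'],o['tool_rot'],o['joint_vel'])
pickle.dump((o['eef_pos'],o['tool_rot'],im),open('w1.pkl','wb'))
for t in ["mouth","wingnut"]:
    for d in bot.outline_of('wrist',t)[:2]:
        m=d['region'].astype(np.uint8);ys,xs=np.nonzero(m)
        print(t,d['score'],np.round(d['extent'],1),xs.mean(),ys.mean(),cv2.minAreaRect(np.c_[xs,ys].astype(np.float32)))
```

```text
[0.5    0.     0.2038] [0.7071 0.7071 0.     0.    ] [ 0.001  -0.0003  0.0002  0.0007 -0.002   0.0016]
mouth 0.86 [515.   71.2 249.9 142.5] 504.367925170068 62.27238095238095 ((513.0, 72.49998474121094), (251.99996948242188, 144.99996948242188), 0.0)
```

View pics/w1.png

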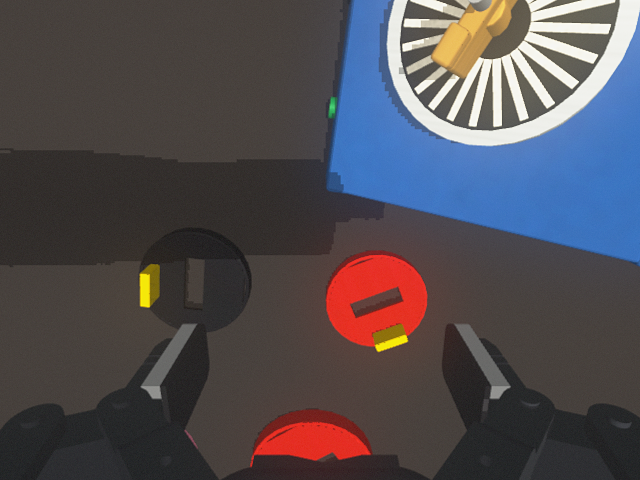

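Emit:
drive_tool(
  rows=[
    {"dx": 3, "dy": 1.4, "dz": -2.4, "wx": 0, "wy": 0, "wz": 0, "hand": 85},
    {"dx": 3, "dy": 1.4, "dz": -2.4, "wx": 0, "wy": 0, "wz": 0, "hand": 85},
    {"dx": 3, "dy": 1.4, "dz": -2.4, "wx": 0, "wy": 0, "wz": 0, "hand": 85},
    {"dx": 3, "dy": 1.4, "dz": -2.4, "wx": 0, "wy": 0, "wz": 0, "hand": 85},
    {"dx": 3, "dy": 1.4, "dz": -2.4, "wx": 0, "wy": 0, "wz": 0, "hand": 85},
    {"dx": 3, "dy": 1.4, "dz": -2.4, "wx": 0, "wy": 0, "wz": 0, "hand": 85},
    {"dx": 3, "dy": 1.4, "dz": -2.4, "wx": 0, "wy": 0, "wz": 0, "hand": 85},
    {"dx": 3, "dy": 1.4, "dz": -2.4, "wx": 0, "wy": 0, "wz": 0, "hand": 85},
  ],
)

```text
clock: 1.85
eef_pos: [0.569, 0.1485, 0.3226]
tool_rot: [0.708, 0.707, -0.001, -0.001]
ft_force: [0.1, 0.2, -0.5]
grip_width: 0.0851
grasp_force: 0.0
```

```bash
cat > shot.py <<'E'
from h import *
import pickle,sys
n=sys.argv[1]
o=bot.get_obs();im=bot.camera('wrist');cv2.imwrite(f'pics/{n}.png',im[:,:,::-1])
print(o['clock'],o['eef_pos'],o['tool_rot'],abs(o['joint_vel']).max(),o['joint_pos'])
D={}
for t in sys.argv[2:]:
    D[t]=[]
    for d in bot.outline_of('wrist',t)[:3]:
        m=d['region'].astype(np.uint8);ys,xs=np.nonzero(m);D[t].append(m)
        print(t,round(d['score'],2),np.round(d['extent'],1),np.round([xs.mean(),ys.mean()],1),cv2.minAreaRect(np.c_[xs,ys].astype(np.float32)))
pickle.dump((o,im,D),open(f'{n}.pkl','wb'))
E
python3 shot.py w2 mouth wingnut extractor
```

```text
1.85 [0.569  0.1485 0.3226] [ 0.7077  0.7065 -0.0013 -0.0006] 0.0044848781397610485 [ 0.2555  0.4247  0.5706  1.7196 -0.0003  1.8279]
mouth 0.85 [355.6 232.  121.4 128.6] [355.4 231.1] ((355.5, 232.0), (130.0, 125.0), 90.0)
wingnut 0.58 [332.7 243.4  63.2  64.5] [332.1 239.9] ((331.1933898925781, 241.91966247558594), (27.48857307434082, 79.94422912597656), 31.184978485107422)
wingnut 0.23 [270.1 457.   85.2  38.3] [264.3 450.4] ((266.219482421875, 450.7498779296875), (31.766780853271484, 87.85538482666016), 78.95905303955078)
extractor 0.66 [426.5 233.7 316.4 270.4] [413.2 223.3] ((417.262451171875, 239.52964782714844), (299.4013366699219, 247.92420959472656), 7.454299449920654)
```

View pics/w2.png

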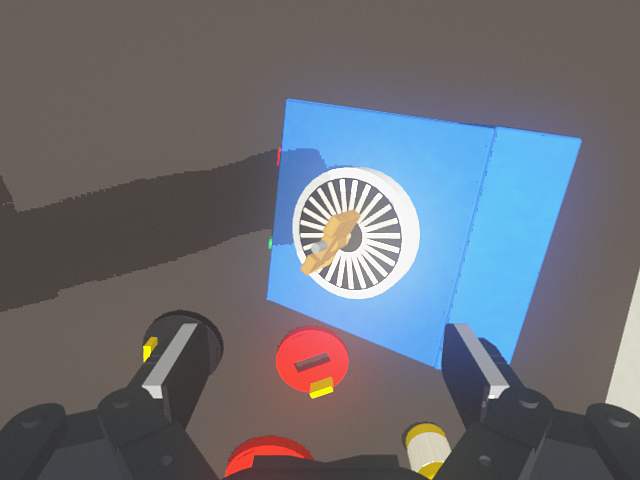

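```bash
cat > fitx.py <<'E'
from h import *
import pickle
from scipy.optimize import least_squares
o,im,D=pickle.load(open('w2.pkl','rb'));W=cam('wrist',o)
M=np.array([[-.12,.11,.07],[-.12,-.11,.07],[.05,.11,.168],[.05,-.11,.168],[.12,.11,.168]])
uv=np.array([[288,99],[267,299],[496,127],[436,367],[581,139]],float)
T=lambda p:M@R.from_euler('z',p[2]).as_matrix().T+[p[0],p[1],0]
s=least_squares(lambda p:(proj(W,T(p))-uv).ravel(),[.63,.13,-.1]);print(s.x,s.fun.reshape(-1,2))
x,y,a=s.x
Re=R.from_euler('z',a).as_matrix()
Rm=Re@np.array([[np.cos(np.pi/6),0,-.5],[0,1,0],[.5,0,np.cos(np.pi/6)]])  # z leans to -x
m0=Re@np.array([-.0463,0,.138])+[x,y,0]
print('mouth',m0,'z',Rm[:,2])
t=np.linspace(0,2*np.pi,200)
def ext(p): c=p.T;return c
ring=np.c_[.06*np.cos(t),.06*np.sin(t),0*t]@Rm.T+m0
# refine by white ring in image: hull of mouth mask ellipse top
for n in ('mouth',):
    m=D[n][0];cn=max(cv2.findContours(m,0,1)[0],key=len);print('mask ellipse',cv2.fitEllipse(cn))
pr=proj(W,ring).astype(np.float32);print('pred ellipse',cv2.fitEllipse(pr))
v=im.copy()
cv2.polylines(v,[pr.round().astype(int)],True,(255,0,255),1)
b=t*0
for th in np.arange(0,1,1):pass
np.savez('mouth.npz',m0=m0,Rm=Rm)
# also stud tip
print('stud tip px',proj(W,m0+Rm[:,2]*.056),'scene',proj(cam('scene'),m0+Rm[:,2]*.056),proj(cam('side'),m0+Rm[:,2]*.056))
v=cv2.resize(v[90:390,220:600],None,fx=2,fy=2,interpolation=2);cv2.imwrite('pics/v2.png',v[:,:,::-1])
E
python3 fitx.py
```

```text
[ 0.635   0.1151 -0.1329] [[-2.1208 -0.7667]
 [-0.4776  2.3108]
 [-0.1668 -1.2649]
 [-1.9238  3.0045]
 [ 3.7392 -0.8695]]
mouth [0.5891 0.1212 0.138 ] z [-0.4956  0.0663  0.866 ]
mask ellipse ((355.42596435546875, 231.13427734375), (124.78002166748047, 130.84967041015625), 160.7615203857422)
pred ellipse ((352.2122802734375, 233.37045288085938), (116.5219955444336, 132.9018096923828), 157.3484649658203)
stud tip px [[315.4799 248.7602]] scene [[347.7838 276.6499]] [[258.1485 257.2727]]
```

View pics/v2.png

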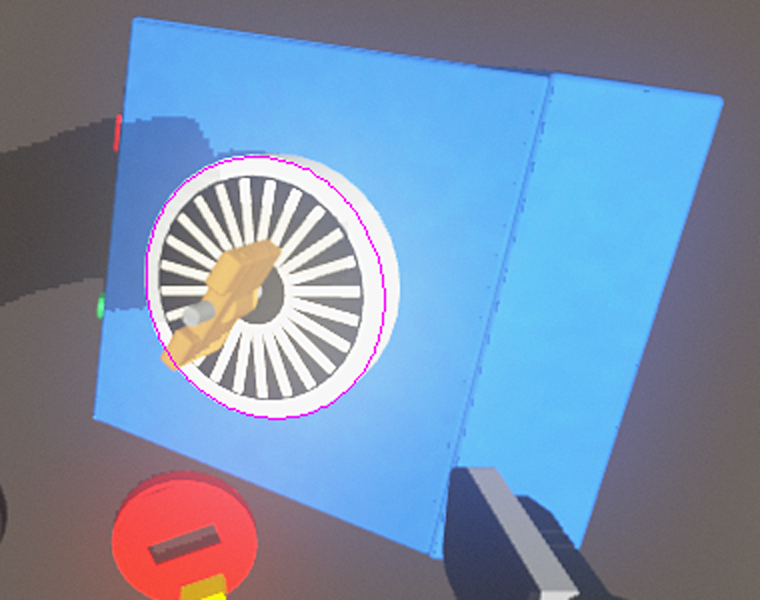

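```bash
cat > fitw.py <<'E'
from h import *
import pickle,sys
from scipy.optimize import minimize
def boxp(x0,x1,y0,y1,z0,z1): return np.array([[x,y,z] for x in (x0,x1) for y in (y0,y1) for z in (z0,z1)])
th=np.linspace(0,2*np.pi,24,endpoint=False)
parts=[boxp(-.029,.029,-.005,.005,0,.032),boxp(-.029,-.019,-.005,.005,0,.040),boxp(.019,.029,-.005,.005,0,.040),
 np.r_[np.c_[.0085*np.cos(th),.0085*np.sin(th),0*th],np.c_[.0085*np.cos(th),.0085*np.sin(th),0*th+.032]]]
K=8
def render(W,m0,Rm,psi,h,du=0,dv=0):
    m=np.zeros((480,640),np.uint8)
    A=Rm@R.from_euler('z',psi).as_matrix()
    for P in parts:
        u=proj(W,(P+[0,0,h])@A.T+m0)+[du,dv]
        cv2.fillConvexPoly(m,np.round(cv2.convexHull(u.astype(np.float32))*16).astype(np.int32),1,cv2.LINE_8,4)
    return m
def fit(name,h=.0118,psi0s=np.pi/2+np.arange(-.6,.61,.04),box=None):
    o,im,D=pickle.load(open(name+'.pkl','rb'));W=cam('wrist',o);z=np.load('mouth.npz');m0,Rm=z['m0'],z['Rm']
    hsv=cv2.cvtColor(im,cv2.COLOR_RGB2HSV)
    obs=cv2.inRange(hsv,(10,90,90),(25,255,255))>0
    roi=cv2.dilate(np.uint8(sum(render(W,m0,Rm,p,h) for p in psi0s)>0),np.ones((15,15)))>0
    obs&=roi
    def c(p): 
        r=render(W,m0,Rm,p[0],h,p[1]*10,p[2]*10)>0; return 1-(r&obs).sum()/(r|obs).sum()
    b=min(psi0s,key=lambda a:c([a,0,0]))
    s=min((minimize(c,[b+d,0,0],method='Nelder-Mead',options=dict(initial_simplex=np.array([[b+d,0,0],[b+d+.1,0,0],[b+d,.2,0],[b+d,0,.2]]))) for d in(-.05,.05)),key=lambda s:s.fun)
    print('blade px',obs.sum(),'coarse',b,c([b,0,0]),'fit psi,du,dv',s.x*[1,10,10],'1-IoU',s.fun); return s.x[0]
if __name__=='__main__': fit(sys.argv[1])
E
python3 fitw.py w2
```

```text
blade px 1455 coarse 1.0907963267948966 0.24973262032085564 fit psi,du,dv [ 1.1095 -1.5382 -0.3477] 1-IoU 0.21746203904555317
```

Emit:
drive_tool(
  rows=[
    {"dx": -8, "dy": -1.8, "dz": 0.8, "wx": 0, "wy": 0, "wz": 0, "hand": 85},
    {"dx": -8, "dy": -1.8, "dz": 0.8, "wx": 0, "wy": 0, "wz": 0, "hand": 85},
    {"dx": -8, "dy": -1.8, "dz": 0.8, "wx": 0, "wy": 0, "wz": 0, "hand": 85},
    {"dx": -8, "dy": -1.8, "dz": 0.8, "wx": 0, "wy": 0, "wz": 0, "hand": 85},
    {"dx": -8, "dy": -1.8, "dz": 0.8, "wx": 0, "wy": 0, "wz": 0, "hand": 85},
    {"dx": -8, "dy": -1.8, "dz": 0.8, "wx": 0, "wy": 0, "wz": 0, "hand": 85},
    {"dx": -8, "dy": -1.8, "dz": 0.8, "wx": 0, "wy": 0, "wz": 0, "hand": 85},
    {"dx": -8, "dy": -1.8, "dz": 0.8, "wx": 0, "wy": 0, "wz": 0, "hand": 85},
    {"dx": -8, "dy": -1.8, "dz": 0.8, "wx": 0, "wy": 0, "wz": 0, "hand": 85},
    {"dx": -8, "dy": -1.8, "dz": 0.8, "wx": 0, "wy": 0, "wz": 0, "hand": 85},
    {"dx": -8, "dy": -1.8, "dz": 0.8, "wx": 0, "wy": 0, "wz": 0, "hand": 85},
    {"dx": -8, "dy": -1.8, "dz": 0.8, "wx": 0, "wy": 0, "wz": 0, "hand": 85},
  ],
)

```text
clock: 3.25
eef_pos: [0.4805, -0.2485, 0.2842]
tool_rot: [0.706, 0.708, 0.0, 0.0]
ft_force: [0.0, 0.6, 0.4]
grip_width: 0.0853
grasp_force: 0.0
```

```bash
python3 shot.py w3 cover tab_mid
cat > fitc.py <<'E'
from h import *
import pickle,sys
from scipy.optimize import least_squares,minimize
o,im,D=pickle.load(open(sys.argv[1]+'.pkl','rb'));W=cam('wrist',o)
hsv=cv2.cvtColor(im,cv2.COLOR_RGB2HSV)
red=cv2.inRange(hsv,(0,150,60),(6,255,255))|cv2.inRange(hsv,(174,150,60),(180,255,255))
yel=cv2.inRange(hsv,(24,150,70),(34,255,255))
n,l,s,c=cv2.connectedComponentsWithStats(red);k=1+np.argmax(s[1:,4]);red=l==k;print('red',s[k],c[k])
x,y,w,h,_=s[k]
roi=np.zeros_like(red);roi[max(0,y-60):y+h+60,max(0,x-60):x+w+60]=1
yel=(yel>0)&roi
t=np.linspace(0,2*np.pi,60)
cyl=np.r_[np.c_[.0695*np.cos(t),.0695*np.sin(t),0*t],np.c_[.0695*np.cos(t),.0695*np.sin(t),0*t+.02]]
tab=np.array([[a,b,z] for a in(-.022,.022) for b in(.042,.054) for z in(.02,.052)])
slot=np.array([[-.035,-.012,.02],[.035,-.012,.02],[.035,.012,.02],[-.035,.012,.02]])
def mask(P,p):
    u=proj(W,P@R.from_euler('z',p[2]).as_matrix().T+[p[0],p[1],0])
    m=np.zeros((480,640),np.uint8);cv2.fillConvexPoly(m,np.round(cv2.convexHull(u.astype(np.float32))*16).astype(np.int32),1,cv2.LINE_8,4);return m>0
def cost(p):
    mt=mask(tab,p);ma=mask(cyl,p)|mt;full=red|yel
    # slot filled in the observation
    f=full|(mask(slot,p))
    return (1-(ma&f).sum()/(ma|f).sum())+.3*(1-(mt&yel).sum()/max(1,(mt|yel).sum()))
ys,xs=np.nonzero(red);g=onz(W,(xs.mean(),ys.mean()),.02)
best=min(([g[0],g[1],a] for a in np.arange(0,6.28,.1)),key=cost)
for _ in range(3):
    s=minimize(cost,best,method='Nelder-Mead',options=dict(initial_simplex=np.array(best)+np.array([[0,0,0],[.006,0,0],[0,.006,0],[0,0,.1]])));best=s.x
print('cover x y yaw',s.x,'cost',s.fun,'tab world',s.x[:2]+.048*np.array([-np.sin(s.x[2]),np.cos(s.x[2])]))
v=im.copy()
for P in(cyl[:60],cyl[60:],tab,slot):
    u=proj(W,P@R.from_euler('z',s.x[2]).as_matrix().T+[s.x[0],s.x[1],0]);cv2.polylines(v,[cv2.convexHull(u.astype(np.float32)).round().astype(int)],True,(0,255,0),1)
cv2.imwrite(f'pics/{sys.argv[1]}v.png',v[:,:,::-1])
E
python3 fitc.py w3
```

```text
3.25 [ 0.4805 -0.2485  0.2842] [0.7064 0.7079 0.0003 0.0001] 0.0091473073887219 [-0.4776  0.3076  0.3018  1.5646  0.0005  1.0911]
cover 0.92 [331.  235.6 122.3 125. ] [329.4 233.4] ((329.9000244140625, 233.70001220703125), (123.87815856933594, 122.08930969238281), 26.56505012512207)
cover 0.74 [394.2  44.3 101.9  88.6] [395.9  40. ] ((397.0, 43.5), (87.0, 102.0), 90.0)
cover 0.73 [216.7  35.8 112.7  70.8] [217.4  31. ] ((215.49996948242188, 34.49999237060547), (110.99998474121094, 68.99998474121094), 0.0)
tab_mid 0.97 [133.2 354.5  92.7  79.3] [125.2 347.6] ((125.72364044189453, 346.48358154296875), (54.34373474121094, 103.89282989501953), 44.45433807373047)
tab_mid 0.84 [331.1 233.6 128.9 123.5] [329.3 233.3] ((329.3028869628906, 233.79196166992188), (123.45468139648438, 120.20812225341797), 19.98310661315918)
tab_mid 0.74 [213.7  35.5 112.8  67.4] [217.4  31.3] ((214.99996948242188, 34.99999237060547), (111.99998474121094, 69.99998474121094), 0.0)
red [ 267  173  125  122 9913] [326.9004 230.0427]
cover x y yaw [ 0.4852 -0.3031  3.7423] cost 0.21826569302856294 tab world [ 0.5123 -0.3427]
```

View pics/w3v.png

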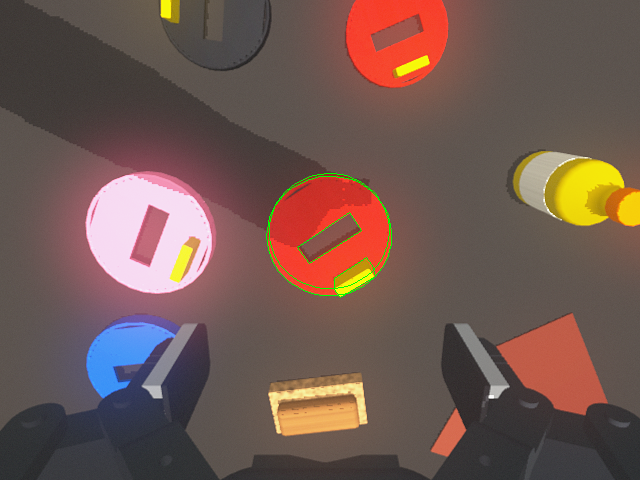

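Emit:
drive_tool(
  rows=[
    {"dx": -1.88, "dy": 0.64, "dz": 3.3, "wx": 0, "wy": 0, "wz": -24.88, "hand": 50},
    {"dx": -1.88, "dy": 0.64, "dz": 3.3, "wx": 0, "wy": 0, "wz": -24.88, "hand": 50},
    {"dx": -1.88, "dy": 0.64, "dz": 3.3, "wx": 0, "wy": 0, "wz": -24.88, "hand": 50},
    {"dx": -1.88, "dy": 0.64, "dz": 3.3, "wx": 0, "wy": 0, "wz": -24.88, "hand": 50},
    {"dx": -1.88, "dy": 0.64, "dz": 3.3, "wx": 0, "wy": 0, "wz": -24.88, "hand": 50},
    {"dx": -1.88, "dy": 0.64, "dz": 3.3, "wx": 0, "wy": 0, "wz": -24.88, "hand": 50},
    {"dx": -1.88, "dy": 0.64, "dz": 3.3, "wx": 0, "wy": 0, "wz": -24.88, "hand": 50},
    {"dx": -1.88, "dy": 0.64, "dz": 3.3, "wx": 0, "wy": 0, "wz": -24.88, "hand": 50},
    {"dx": -1.88, "dy": 0.64, "dz": 3.3, "wx": 0, "wy": 0, "wz": -24.88, "hand": 50},
    {"dx": -1.88, "dy": 0.64, "dz": 3.3, "wx": 0, "wy": 0, "wz": -24.88, "hand": 50},
    {"dx": -1.88, "dy": 0.64, "dz": 3.3, "wx": 0, "wy": 0, "wz": -24.88, "hand": 50},
    {"dx": -1.88, "dy": 0.64, "dz": 3.3, "wx": 0, "wy": 0, "wz": -24.88, "hand": 50},
    {"dx": -1.88, "dy": 0.64, "dz": 3.3, "wx": 0, "wy": 0, "wz": -24.88, "hand": 50},
    {"dx": -1.88, "dy": 0.64, "dz": 3.3, "wx": 0, "wy": 0, "wz": -24.88, "hand": 50},
    {"dx": -1.88, "dy": 0.64, "dz": 3.3, "wx": 0, "wy": 0, "wz": -24.88, "hand": 50},
    {"dx": -1.88, "dy": 0.64, "dz": 3.3, "wx": 0, "wy": 0, "wz": -24.88, "hand": 50},
    {"dx": -1.88, "dy": 0.64, "dz": 3.3, "wx": 0, "wy": 0, "wz": -24.88, "hand": 50},
  ],
)

```text
clock: 5.1
eef_pos: [0.5125, -0.3433, 0.1189]
tool_rot: [-0.296, 0.955, -0.0, 0.0]
ft_force: [-0.1, -0.2, -0.2]
grip_width: 0.0502
grasp_force: 0.0
```

```bash
python3 shot.py w4; python3 fitc.py w4
python3 - <<'E'
from h import *
o=bot.get_obs();print(R.from_quat(o['tool_rot']).as_matrix(),o['grip_width'],o['ft_force'],o['ft_torque'])
E
```

```text
5.1 [ 0.5125 -0.3433  0.1189] [-0.2955  0.9553 -0.0001  0.0001] 0.0052749088920304825 [-0.5903  0.5165  0.189   1.2431  0.0001 -1.1903]
red [  296   129   203   208 26592] [401.1299 225.3735]
cover x y yaw [ 0.4859 -0.3023  3.7398] cost 0.06426628429738054 tab world [ 0.513 -0.342]
[[-0.8253 -0.5646  0.0001]
 [-0.5646  0.8253 -0.    ]
 [-0.0001 -0.0001 -1.    ]] 0.0498608607591393 [ 0.2601 -0.5195 -0.2131] [ 0.0031  0.0182 -0.0155]
```

View pics/w4v.png

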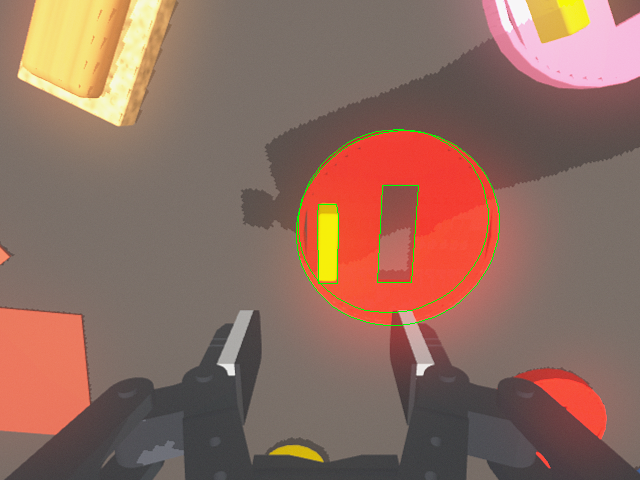

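Emit:
drive_tool(
  rows=[
    {"dx": -0.02, "dy": 0.02, "dz": 0.6, "wx": 0, "wy": 0, "wz": 0, "hand": 50},
    {"dx": -0.02, "dy": 0.02, "dz": 1.2, "wx": 0, "wy": 0, "wz": 0, "hand": 50},
    {"dx": -0.02, "dy": 0.02, "dz": 1.5, "wx": 0, "wy": 0, "wz": 0, "hand": 50},
    {"dx": -0.02, "dy": 0.02, "dz": 1.67, "wx": 0, "wy": 0, "wz": 0, "hand": 50},
    {"dx": -0.02, "dy": 0.02, "dz": 1.67, "wx": 0, "wy": 0, "wz": 0, "hand": 50},
    {"dx": -0.02, "dy": 0.02, "dz": 1.67, "wx": 0, "wy": 0, "wz": 0, "hand": 30},
    {"dx": -0.02, "dy": 0.02, "dz": 1.67, "wx": 0, "wy": 0, "wz": 0, "hand": 20},
    {"dx": -0.02, "dy": 0.02, "dz": 1.67, "wx": 0, "wy": 0, "wz": 0, "hand": 5},
    {"dx": -0.02, "dy": 0.02, "dz": 1.67, "wx": 0, "wy": 0, "wz": 0, "hand": 5},
    {"dx": -0.02, "dy": 0.02, "dz": 1.67, "wx": 0, "wy": 0, "wz": 0, "hand": 5},
    {"dx": -0.02, "dy": 0.02, "dz": 1.67, "wx": 0, "wy": 0, "wz": 0, "hand": 5},
    {"dx": -0.02, "dy": 0.02, "dz": 1.67, "wx": 0, "wy": 0, "wz": 0, "hand": 5},
    {"dx": -0.02, "dy": 0.02, "dz": 1.67, "wx": 0, "wy": 0, "wz": 0, "hand": 5},
    {"dx": -0.02, "dy": 0.02, "dz": 1.67, "wx": 0, "wy": 0, "wz": 0, "hand": 5},
  ],
)

```text
clock: 6.55
eef_pos: [0.5122, -0.3426, 0.0352]
tool_rot: [-0.296, 0.955, 0.0, -0.0]
ft_force: [-1.1, -1.1, 1.0]
grip_width: 0.0053
grasp_force: 0.0
```

```bash
python3 shot.py w5; python3 fitc.py w5; python3 -c "
from h import *
s=bot.camera('side');cv2.imwrite('pics/s5.png',cv2.resize(s[150:300,230:430],(800,600),interpolation=2)[:,:,::-1])"
```

```text
6.55 [ 0.5122 -0.3426  0.0352] [-0.2957  0.9553  0.0001 -0.    ] 0.0024721613815573058 [-0.5895  0.5823  0.0696  1.0582  0.     -1.1899]
red [  283   136   284   255 44566] [437.7112 253.7947]
cover x y yaw [ 0.4859 -0.3028  3.7301] cost 0.21027092459631824 tab world [ 0.5125 -0.3427]
```

View pics/w5v.png

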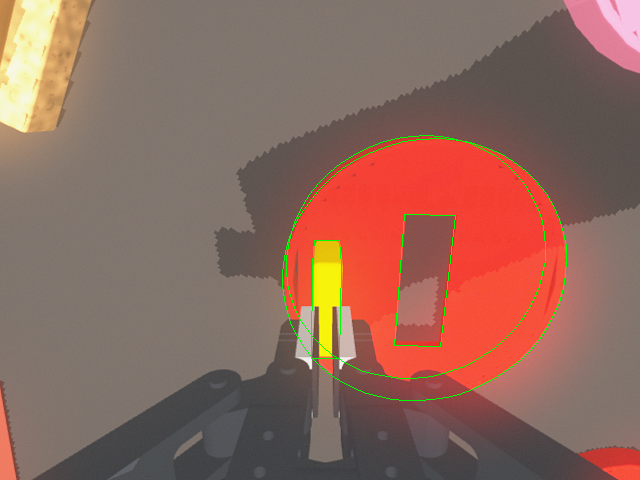

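Run:
```python
from h import *
o=bot.get_obs();W=cam('wrist',o);Rt=R.from_quat(o['tool_rot']).as_matrix()
for z in(-.03,-.019,-.008,0,.011):print(z,proj(W,o['eef_pos']+np.array([[0,0,z],[.011,.003,z],[-.011,.003,z],[0.011,-.006,z],[0.011,.006,z]])@Rt.T).round(0).tolist())
print(bot.tip_extent,o['grip_width'],o['grasp_force'],o['ft_force'])
```

```text
-0.03 [[327.0, 329.0], [334.0, 303.0], [334.0, 353.0], [311.0, 303.0], [342.0, 303.0]]
-0.019 [[326.0, 315.0], [334.0, 291.0], [334.0, 339.0], [312.0, 291.0], [341.0, 291.0]]
-0.008 [[326.0, 303.0], [333.0, 280.0], [333.0, 326.0], [312.0, 280.0], [340.0, 280.0]]
0 [[326.0, 295.0], [333.0, 273.0], [333.0, 317.0], [313.0, 273.0], [340.0, 273.0]]
0.011 [[326.0, 286.0], [333.0, 264.0], [332.0, 306.0], [314.0, 264.0], [339.0, 264.0]]
0.011 0.00510366196660037 0.0 [-0.1477 -0.4162 -0.2347]
```

View pics/s5.png

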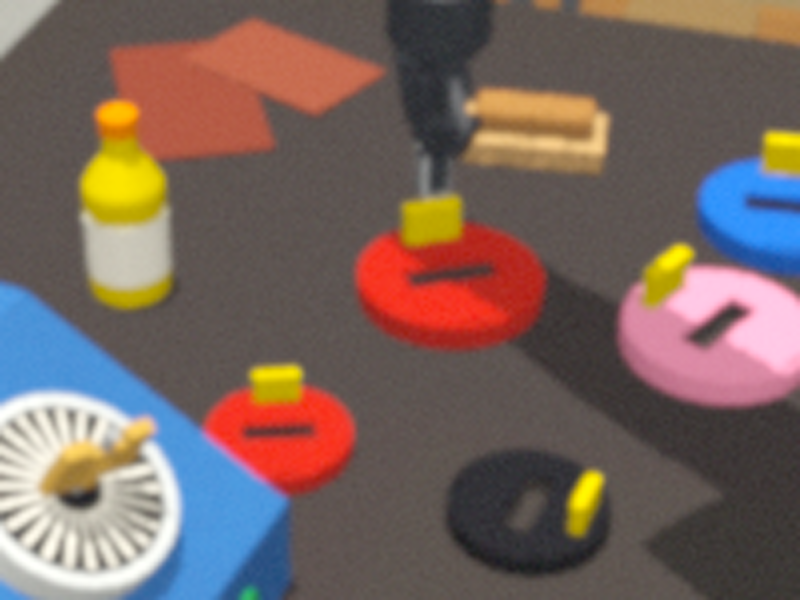

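Run:
```python
from h import *
o=bot.get_obs()
for n in('side','scene'):
  D=cam(n)
  for z in(.024,.052,.072,.09):print(n,z,proj(D,[.5122,-.3426,z]))
```

```text
side 0.024 [[337.3486 207.9794]]
side 0.052 [[337.6952 200.2626]]
side 0.072 [[337.9482 194.6305]]
side 0.09 [[338.1798 189.4734]]
scene 0.024 [[247.0456 210.408 ]]
scene 0.052 [[245.746  203.5725]]
scene 0.072 [[244.7926 198.5578]]
scene 0.09 [[243.9159 193.9467]]
```

Emit:
drive_tool(
  rows=[
    {"dx": 0, "dy": 0, "dz": 0, "wx": 0, "wy": 0, "wz": 0, "hand": 40},
    {"dx": 0, "dy": 0, "dz": 0, "wx": 0, "wy": 0, "wz": 0, "hand": 40},
    {"dx": 0, "dy": 0, "dz": 0, "wx": 0, "wy": 0, "wz": 0, "hand": 40},
    {"dx": 0, "dy": 0, "dz": 0, "wx": 0, "wy": 0, "wz": 0, "hand": 40},
    {"dx": 0, "dy": 0, "dz": 0, "wx": 0, "wy": 0, "wz": 0, "hand": 40},
    {"dx": 0, "dy": 0, "dz": 0, "wx": 0, "wy": 0, "wz": 0, "hand": 40},
  ],
)

```text
clock: 7.25
eef_pos: [0.5122, -0.3426, 0.0353]
tool_rot: [-0.296, 0.955, 0.0, -0.0]
ft_force: [0.3, 0.4, 1.1]
grip_width: 0.0402
grasp_force: 0.0
```

Emit:
drive_tool(
  rows=[
    {"dx": 0, "dy": 0, "dz": 0.2, "wx": 0, "wy": 0, "wz": 0, "hand": 40},
    {"dx": 0, "dy": 0, "dz": 0.4, "wx": 0, "wy": 0, "wz": 0, "hand": 40},
    {"dx": 0, "dy": 0, "dz": 0.5, "wx": 0, "wy": 0, "wz": 0, "hand": 40},
    {"dx": 0, "dy": 0, "dz": 0.6, "wx": 0, "wy": 0, "wz": 0, "hand": 40},
    {"dx": 0, "dy": 0, "dz": 0.6, "wx": 0, "wy": 0, "wz": 0, "hand": 40},
  ],
)

```text
clock: 7.75
eef_pos: [0.5115, -0.3421, 0.004]
tool_rot: [-0.296, 0.955, 0.001, -0.001]
ft_force: [-0.8, 0.2, 0.0]
grip_width: 0.0399
grasp_force: 0.0
```

Emit:
drive_tool(
  rows=[
    {"dx": 0, "dy": 0, "dz": 0, "wx": 0, "wy": 0, "wz": 0, "hand": 5},
    {"dx": 0, "dy": 0, "dz": 0, "wx": 0, "wy": 0, "wz": 0, "hand": 5},
    {"dx": 0, "dy": 0, "dz": 0, "wx": 0, "wy": 0, "wz": 0, "hand": 5},
    {"dx": 0, "dy": 0, "dz": 0, "wx": 0, "wy": 0, "wz": 0, "hand": 5},
    {"dx": 0, "dy": 0, "dz": 0, "wx": 0, "wy": 0, "wz": 0, "hand": 5},
    {"dx": 0, "dy": 0, "dz": 0, "wx": 0, "wy": 0, "wz": 0, "hand": 5},
  ],
)

```text
clock: 8.35
eef_pos: [0.5128, -0.343, 0.0058]
tool_rot: [-0.296, 0.955, -0.001, 0.0]
ft_force: [1.1, 0.6, 1.2]
grip_width: 0.0105
grasp_force: 61.4
```

Emit:
drive_tool(
  rows=[
    {"dx": 0, "dy": 0, "dz": 0, "wx": 0, "wy": 0, "wz": 0, "hand": 30},
    {"dx": 0, "dy": 0, "dz": 0, "wx": 0, "wy": 0, "wz": 0, "hand": 30},
    {"dx": 0, "dy": 0, "dz": 0.0, "wx": 0, "wy": 0, "wz": 0, "hand": 30},
    {"dx": 0, "dy": 0, "dz": 0.1, "wx": 0, "wy": 0, "wz": 0, "hand": 30},
    {"dx": 0, "dy": 0, "dz": 0.2, "wx": 0, "wy": 0, "wz": 0, "hand": 30},
    {"dx": 0, "dy": 0, "dz": 0.3, "wx": 0, "wy": 0, "wz": 0, "hand": 30},
    {"dx": 0, "dy": 0, "dz": 0.3, "wx": 0, "wy": 0, "wz": 0, "hand": 30},
  ],
)

```text
clock: 9.05
eef_pos: [0.5121, -0.3425, -0.0079]
tool_rot: [-0.296, 0.955, -0.0, 0.0]
ft_force: [-4.1, 2.4, 12.4]
grip_width: 0.0302
grasp_force: 6.2
```

Emit:
drive_tool(
  rows=[
    {"dx": 0, "dy": 0, "dz": 0.06, "wx": 0, "wy": 0, "wz": 0, "hand": 30},
    {"dx": 0, "dy": 0, "dz": 0.06, "wx": 0, "wy": 0, "wz": 0, "hand": 30},
  ],
)

```text
clock: 9.25
eef_pos: [0.5122, -0.3426, -0.008]
tool_rot: [-0.296, 0.955, -0.001, 0.001]
ft_force: [-7.5, 5.3, 27.2]
grip_width: 0.03
grasp_force: 13.7
```

Emit:
drive_tool(
  rows=[
    {"dx": 0, "dy": 0, "dz": 0.04, "wx": 0, "wy": 0, "wz": 0, "hand": 30},
    {"dx": 0, "dy": 0, "dz": 0.04, "wx": 0, "wy": 0, "wz": 0, "hand": 30},
  ],
)

```text
clock: 9.45
eef_pos: [0.5122, -0.3426, -0.0081]
tool_rot: [-0.296, 0.955, -0.001, 0.001]
ft_force: [-10.9, 7.6, 37.4]
grip_width: 0.0299
grasp_force: 18.7
```

Emit:
drive_tool(
  rows=[
    {"dx": 0, "dy": 0, "dz": -0.24, "wx": 0, "wy": 0, "wz": 0, "hand": 30},
    {"dx": 0, "dy": 0, "dz": -0.24, "wx": 0, "wy": 0, "wz": 0, "hand": 30},
    {"dx": 0, "dy": 0, "dz": -0.24, "wx": 0, "wy": 0, "wz": 0, "hand": 5},
    {"dx": 0, "dy": 0, "dz": -0.24, "wx": 0, "wy": 0, "wz": 0, "hand": 5},
    {"dx": 0, "dy": 0, "dz": -0.24, "wx": 0, "wy": 0, "wz": 0, "hand": 5},
    {"dx": 0, "dy": 0, "dz": -0.24, "wx": 0, "wy": 0, "wz": 0, "hand": 5},
    {"dx": 0, "dy": 0, "dz": -0.24, "wx": 0, "wy": 0, "wz": 0, "hand": 5},
    {"dx": 0, "dy": 0, "dz": -0.24, "wx": 0, "wy": 0, "wz": 0, "hand": 5},
  ],
)

```text
clock: 10.25
eef_pos: [0.512, -0.3425, -0.0034]
tool_rot: [-0.296, 0.955, 0.0, -0.0]
ft_force: [0.2, -0.6, -0.8]
grip_width: 0.0106
grasp_force: 58.5
```

```bash
python3 shot.py w6; python3 fitc.py w6
python3 - <<'E'
from h import *
o=bot.get_obs();print(o['eef_pos'],o['tool_rot'],o['ft_force'],o['ft_torque'],o['grip_width'])
E
```

```text
10.25 [ 0.512  -0.3425 -0.0034] [-0.2957  0.9553  0.0003 -0.0003] 0.003207942280134794 [-0.5895  0.6225  0.0282  0.9774 -0.     -1.1899]
red [  273   139   348   286 56788] [469.6315 263.5324]
cover x y yaw [ 0.4855 -0.3033  3.739 ] cost 0.23011349126819822 tab world [ 0.5125 -0.343 ]
[ 0.5119 -0.3424 -0.0035] [-0.2957  0.9553  0.0005 -0.0004] [ 0.781  -0.2608 -1.5765] [-0.143  -0.1233 -0.0161] 0.01081948809284023
```

Emit:
drive_tool(
  rows=[
    {"dx": 0, "dy": 0, "dz": -0.3, "wx": 0, "wy": 0, "wz": 0, "hand": 5},
    {"dx": 0, "dy": 0, "dz": -0.9, "wx": 0, "wy": 0, "wz": 0, "hand": 5},
    {"dx": 0, "dy": 0, "dz": -1.6, "wx": 0, "wy": 0, "wz": 0, "hand": 5},
    {"dx": 0, "dy": 0, "dz": -2.4, "wx": 0, "wy": 0, "wz": 0, "hand": 5},
    {"dx": 0, "dy": 0, "dz": -3.2, "wx": 0, "wy": 0, "wz": 0, "hand": 5},
    {"dx": 0, "dy": 0, "dz": -4.0, "wx": 0, "wy": 0, "wz": 0, "hand": 5},
    {"dx": 0, "dy": 0, "dz": -4.8, "wx": 0, "wy": 0, "wz": 0, "hand": 5},
    {"dx": 0, "dy": 0, "dz": -5.5, "wx": 0, "wy": 0, "wz": 0, "hand": 5},
    {"dx": 0, "dy": 0, "dz": -6.0, "wx": 0, "wy": 0, "wz": 0, "hand": 5},
    {"dx": 0, "dy": 0, "dz": -6.0, "wx": 0, "wy": 0, "wz": 0, "hand": 5},
    {"dx": 0, "dy": 0, "dz": -6.0, "wx": 0, "wy": 0, "wz": 0, "hand": 5},
  ],
)

```text
clock: 11.4
eef_pos: [0.5121, -0.3425, 0.2959]
tool_rot: [-0.296, 0.955, 0.001, -0.0]
ft_force: [0.2, 0.8, -2.4]
grip_width: 0.0114
grasp_force: 58.7
```

```bash
python3 shot.py w7
cat > plan.py <<'E'
from h import *
import sys
z=np.load('mouth.npz');m0,Rm=z['m0'],z['Rm']
def delta(Rg,pg,o=None):
    o=o or bot.get_obs();Rt=R.from_quat(o['tool_rot']).as_matrix()
    d=Rt.T@(pg-o['eef_pos'])/.05; w=R.from_matrix(Rt.T@Rg).as_rotvec()/np.radians(5)
    print('d',d.round(3),'w',w.round(3),'deg',np.linalg.norm(w)*5)
def goal(psi,h,off=(0,.048,-.0034)):   # cover origin height h above collar top along the stud
    b=Rm@np.array([np.cos(psi),np.sin(psi),0]);x=-b;zt=-Rm[:,2];y=np.cross(zt,x)
    Rg=np.c_[x,y,zt];return Rg,m0+Rm[:,2]*h-Rg@np.array(off)
E
python3 - <<'E'
from plan import *
import pickle
from scipy.optimize import minimize
o=bot.get_obs();print(o['ft_force'],o['ft_torque'],o['grip_width'],o['grasp_force'])
for h in(.11,.06,-.015):
    Rg,pg=goal(1.1,h);print(h,pg);delta(Rg,pg,o)
# in-hand check: cover pose in tool frame (tilt about tool x, shift) from the red mask
o,im,_=pickle.load(open('w7.pkl','rb'));c=bot.get_calibration('wrist')
W=dict(f=240/np.tan(np.radians(c['vfov'])/2),cx=c['cx'],cy=c['cy'],R=c['mount'][:3,:3],p=c['mount'][:3,3])
hsv=cv2.cvtColor(im,cv2.COLOR_RGB2HSV)
red=cv2.inRange(hsv,(0,150,60),(6,255,255))|cv2.inRange(hsv,(174,150,60),(180,255,255))
n,l,s,_=cv2.connectedComponentsWithStats(red);k=1+np.argmax(s[1:,4]);red=(l==k);print('red',s[k])
t=np.linspace(0,2*np.pi,60)
cyl=np.r_[np.c_[.0695*np.cos(t),.0695*np.sin(t),0*t],np.c_[.0695*np.cos(t),.0695*np.sin(t),0*t+.02]]
slot=np.array([[a,b,z] for a in(-.035,.035) for b in(-.012,.012) for z in(.02,)])
def tf(P,p):return P@(np.diag([1.,-1,-1])@R.from_rotvec([p[3],p[4],p[5]]).as_matrix()).T+[p[0],p[1],p[2]]
def hull(P,p):
    m=np.zeros((480,640),np.uint8);u=proj(W,tf(P,p));cv2.fillConvexPoly(m,np.round(cv2.convexHull(u.astype(np.float32))*16).astype(np.int32),1,8,4);return m>0
v=np.zeros((480,640),bool);v[:300]=1
def cost(q):
    p=q*[.01,.01,.01,.1,.1,.1];m=hull(cyl,p)&~hull(slot,p)
    return ((m^red)&v).sum()/(m&v).sum()
q=np.array([0,4.8,-.34,0,0,0]);print('cost0',cost(q))
for _ in range(4):
    r=minimize(cost,q,method='Nelder-Mead',options=dict(initial_simplex=q+np.r_[np.zeros((1,6)),np.eye(6)*.4]));q=r.x
print('inhand',q*[.01,.01,.01,.1,.1,.1],r.fun)
E
```

```text
11.4 [ 0.5121 -0.3425  0.2959] [-0.2957  0.9553  0.0006 -0.0005] 0.04730515649330269 [-0.5895  0.4815  0.5903  1.6811  0.     -1.1899]
[-0.8064  0.0186 -3.1164] [-0.157  -0.0484  0.0278] 0.01115999891543513 58.731794357299805
0.11 [0.5701 0.1018 0.2517]
d [-5.984  6.661  0.877] w [ 4.833 -3.681 -4.109] deg 36.66912379130023
0.06 [0.5949 0.0985 0.2084]
d [-6.357  6.323  1.741] w [ 4.833 -3.681 -4.109] deg 36.66912379130023
-0.015 [0.6321 0.0935 0.1435]
d [-6.916  5.817  3.038] w [ 4.833 -3.681 -4.109] deg 36.66912379130023
red [  273   139   348   286 58358]
cost0 0.0660911721783868
inhand [-0.0005  0.0477 -0.0024  0.0117  0.0013  0.0196] 0.04948826916790303
```

Emit:
drive_tool(
  rows=[
    {"dx": -0.9, "dy": 1.0, "dz": -0.3, "wx": 0.8, "wy": -0.6, "wz": -0.7, "hand": 5},
    {"dx": -1.6, "dy": 1.7, "dz": -0.3, "wx": 1.6, "wy": -1.2, "wz": -1.4, "hand": 5},
    {"dx": -2.2, "dy": 2.4, "dz": -0.3, "wx": 2.4, "wy": -1.8, "wz": -2.1, "hand": 5},
    {"dx": -2.8, "dy": 3.1, "dz": -0.3, "wx": 3.2, "wy": -2.4, "wz": -2.8, "hand": 5},
    {"dx": -3.4, "dy": 3.8, "dz": -0.3, "wx": 4.0, "wy": -3.0, "wz": -3.5, "hand": 5},
    {"dx": -4.0, "dy": 4.5, "dz": -0.2, "wx": 4.83, "wy": -3.68, "wz": -4.11, "hand": 5},
    {"dx": -4.6, "dy": 5.1, "dz": 0, "wx": 4.83, "wy": -3.68, "wz": -4.11, "hand": 5},
    {"dx": -5.2, "dy": 5.8, "dz": 0.2, "wx": 4.83, "wy": -3.68, "wz": -4.11, "hand": 5},
    {"dx": -5.7, "dy": 6.4, "dz": 0.5, "wx": 4.83, "wy": -3.68, "wz": -4.11, "hand": 5},
    {"dx": -5.98, "dy": 6.66, "dz": 0.88, "wx": 4.83, "wy": -3.68, "wz": -4.11, "hand": 5},
    {"dx": -5.98, "dy": 6.66, "dz": 0.88, "wx": 4.83, "wy": -3.68, "wz": -4.11, "hand": 5},
    {"dx": -5.98, "dy": 6.66, "dz": 0.88, "wx": 4.83, "wy": -3.68, "wz": -4.11, "hand": 5},
    {"dx": -5.98, "dy": 6.66, "dz": 0.88, "wx": 4.83, "wy": -3.68, "wz": -4.11, "hand": 5},
  ],
)

```text
clock: 12.75
eef_pos: [0.5704, 0.1, 0.2527]
tool_rot: [-0.449, 0.855, -0.151, 0.211]
ft_force: [-0.1, -1.4, -0.9]
grip_width: 0.0109
grasp_force: 59.4
```

Run:
```python
from plan import *
o=bot.get_obs();print(o['joint_pos'],o['ft_force'],o['ft_torque'],o['grip_width'])
for h in(.11,.06,-.015):
    Rg,pg=goal(1.1,h,(-.0003,.048,-.003));delta(Rg,pg,o)
for n in('scene','side'):
    im=bot.camera(n);c=cam(n);Rg,pg=goal(1.1,.11)
    print(n,'cover ctr px',proj(c,m0+Rm[:,2]*.13),[np.round(d['extent'],1) for d in bot.look_for(n,'cover')][:5])
```

```text
[ 0.2941 -0.0007 -0.2935  0.7929 -0.212  -0.7251] [-0.0572 -1.4079 -0.9023] [0.0293 0.6497 0.0233] 0.010946127532083507
d [-0.016  0.033  0.004] w [-0.038 -0.016  0.003] deg 0.2062332634579221
d [-0.018  0.036  1.004] w [-0.038 -0.016  0.003] deg 0.2062332634579221
d [-0.02   0.041  2.504] w [-0.038 -0.016  0.003] deg 0.2062332634579221
scene cover ctr px [[362.8683 249.4474]] [array([313.5, 186.8,  46. ,  36.5]), array([285.9, 157.8,  39.8,  37.2]), array([361.4, 255.1,  63.1,  45.5]), array([343.7, 235.2,  34.2,  20.3]), array([293.1, 263.7,  38.7,  21.2])]
side cover ctr px [[272.1854 237.3577]] [array([306.6, 261.4,  21.9,  24.7]), array([409.7, 230.2,  50. ,  34.1]), array([270.1, 238.1,  69.5,  69.9]), array([426.9, 201.2,  44.9,  32.7]), array([362.6, 279.6,  45.4,  32.9])]
```

Emit:
drive_tool(
  rows=[
    {"dx": -0.02, "dy": 0.03, "dz": 0.4, "wx": 0, "wy": 0, "wz": 0, "hand": 5},
    {"dx": -0.02, "dy": 0.03, "dz": 0.8, "wx": 0, "wy": 0, "wz": 0, "hand": 5},
    {"dx": -0.02, "dy": 0.03, "dz": 1.1, "wx": 0, "wy": 0, "wz": 0, "hand": 5},
    {"dx": -0.02, "dy": 0.03, "dz": 1.3, "wx": 0, "wy": 0, "wz": 0, "hand": 5},
    {"dx": -0.02, "dy": 0.03, "dz": 1.5, "wx": 0, "wy": 0, "wz": 0, "hand": 5},
    {"dx": -0.02, "dy": 0.03, "dz": 1.6, "wx": 0, "wy": 0, "wz": 0, "hand": 5},
    {"dx": -0.02, "dy": 0.03, "dz": 1.6, "wx": 0, "wy": 0, "wz": 0, "hand": 5},
  ],
)

```text
clock: 13.65
eef_pos: [0.6101, 0.097, 0.1832]
tool_rot: [-0.449, 0.855, -0.151, 0.212]
ft_force: [-0.3, 0.0, -2.4]
grip_width: 0.0112
grasp_force: 59.3
```

```bash
python3 shot.py w8; python3 -c "
from h import *
o=bot.get_obs();print(o['ft_force'],o['ft_torque'],o['eef_pos'])
import cv2
a=cv2.imread('pics/w8.png')[60:440,200:640];s=bot.camera('side')[150:330,190:350][:,:,::-1]
a=cv2.resize(a,(440,380));s=cv2.resize(s,(338,380),interpolation=2)
cv2.imwrite('pics/c8.png',np.hstack([a,s]))"
```

```text
13.65 [0.6101 0.097  0.1832] [-0.449   0.8548 -0.1512  0.2116] 0.015528705097320891 [ 0.2625  0.1247 -0.3489  0.6058 -0.1964 -0.7543]
[-0.3966  1.1871 -2.187 ] [ 0.0905  0.665  -0.0457] [0.6102 0.0972 0.1838]
```

View pics/c8.png

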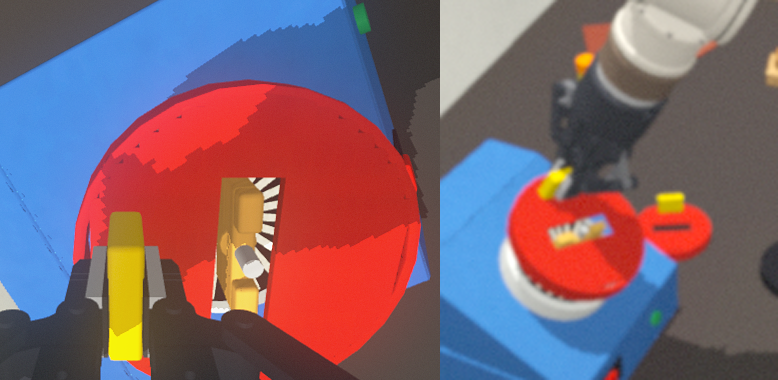

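Emit:
drive_tool(
  rows=[
    {"dx": 0, "dy": 0, "dz": 0.15, "wx": 0, "wy": 0, "wz": 0, "hand": 5},
    {"dx": 0, "dy": 0, "dz": 0.3, "wx": 0, "wy": 0, "wz": 0, "hand": 5},
    {"dx": 0, "dy": 0, "dz": 0.45, "wx": 0, "wy": 0, "wz": 0, "hand": 5},
    {"dx": 0, "dy": 0, "dz": 0.55, "wx": 0, "wy": 0, "wz": 0, "hand": 5},
    {"dx": 0, "dy": 0, "dz": 0.55, "wx": 0, "wy": 0, "wz": 0, "hand": 5},
  ],
)

```text
clock: 14.25
eef_pos: [0.6234, 0.0951, 0.1584]
tool_rot: [-0.449, 0.855, -0.151, 0.211]
ft_force: [-0.8, 0.4, -2.7]
grip_width: 0.0112
grasp_force: 59.3
```

Emit:
drive_tool(
  rows=[
    {"dx": 0, "dy": 0, "dz": 0.07, "wx": 0, "wy": 0, "wz": 0, "hand": 5},
    {"dx": 0, "dy": 0, "dz": 0.14, "wx": 0, "wy": 0, "wz": 0, "hand": 5},
    {"dx": 0, "dy": 0, "dz": 0.2, "wx": 0, "wy": 0, "wz": 0, "hand": 5},
    {"dx": 0, "dy": 0, "dz": 0.2, "wx": 0, "wy": 0, "wz": 0, "hand": 5},
  ],
)

```text
clock: 14.65
eef_pos: [0.6287, 0.0946, 0.1508]
tool_rot: [-0.449, 0.855, -0.151, 0.212]
ft_force: [-0.0, -0.1, -2.4]
grip_width: 0.0107
grasp_force: 59.4
```

Run:
```python
from plan import *
o=bot.get_obs();print(o['ft_force']@Rm,o['ft_torque'],o['grip_width'])
delta(*goal(1.1,-.015,(-.0003,.048,-.003)),o)
```

```text
[-1.2319 -0.1512 -2.0758] [ 0.0524  0.6909 -0.0063] 0.010664532311949946
d [0.024 0.006 0.154] w [-0.036 -0.003  0.011] deg 0.19036071354525647
```

Emit:
drive_tool(
  rows=[
    {"dx": 0.02, "dy": 0, "dz": 0.05, "wx": 0, "wy": 0, "wz": 0, "hand": 5},
    {"dx": 0.02, "dy": 0, "dz": 0.1, "wx": 0, "wy": 0, "wz": 0, "hand": 5},
    {"dx": 0.02, "dy": 0, "dz": 0.13, "wx": 0, "wy": 0, "wz": 0, "hand": 5},
    {"dx": 0.02, "dy": 0, "dz": 0.16, "wx": 0, "wy": 0, "wz": 0, "hand": 5},
    {"dx": 0.02, "dy": 0, "dz": 0.16, "wx": 0, "wy": 0, "wz": 0, "hand": 5},
  ],
)

```text
clock: 15.15
eef_pos: [0.6323, 0.0934, 0.1443]
tool_rot: [-0.449, 0.855, -0.151, 0.212]
ft_force: [-1.8, 0.3, -0.8]
grip_width: 0.011
grasp_force: 59.8
```

Run:
```python
from plan import *
o=bot.get_obs();print(o['ft_force']@Rm,o['ft_torque'],o['grip_width'])
delta(*goal(1.1,-.015,(-.0003,.048,-.003)),o)
```

```text
[-1.9756  0.0314  0.1862] [0.0431 0.9406 0.0016] 0.010994704820820366
d [0.009 0.012 0.004] w [-0.041  0.003  0.011] deg 0.21532831196002047
```

Just touching. Press slightly further, then release.

Emit:
drive_tool(
  rows=[
    {"dx": 0, "dy": 0, "dz": 0.03, "wx": 0, "wy": 0, "wz": 0, "hand": 5},
    {"dx": 0, "dy": 0, "dz": 0.03, "wx": 0, "wy": 0, "wz": 0, "hand": 5},
  ],
)

```text
clock: 15.35
eef_pos: [0.6324, 0.0934, 0.1442]
tool_rot: [-0.449, 0.855, -0.151, 0.212]
ft_force: [-11.1, 0.6, 10.2]
grip_width: 0.0113
grasp_force: 61.7
```

Run:
```python
from plan import *
o=bot.get_obs();print(o['ft_force']@Rm,o['ft_torque'],o['grip_width'])
delta(*goal(1.1,-.015,(-.0003,.048,-.003)),o)
```

```text
[-4.4742 -0.9096 14.3336] [-0.0668  1.7915 -0.0909] 0.011305003678831535
d [0.011 0.012 0.002] w [-0.043  0.008  0.015] deg 0.23116369738197606
```

Emit:
drive_tool(
  rows=[
    {"dx": 0, "dy": 0, "dz": 0, "wx": 0, "wy": 0, "wz": 0, "hand": 26},
    {"dx": 0, "dy": 0, "dz": -0.02, "wx": 0, "wy": 0, "wz": 0, "hand": 26},
    {"dx": 0, "dy": 0, "dz": -0.04, "wx": 0, "wy": 0, "wz": 0, "hand": 26},
    {"dx": 0, "dy": 0, "dz": -0.04, "wx": 0, "wy": 0, "wz": 0, "hand": 26},
    {"dx": 0, "dy": 0, "dz": -0.04, "wx": 0, "wy": 0, "wz": 0, "hand": 26},
    {"dx": 0, "dy": 0, "dz": -0.2, "wx": 0, "wy": 0, "wz": 0, "hand": 26},
    {"dx": 0, "dy": 0, "dz": -0.6, "wx": 0, "wy": 0, "wz": 0, "hand": 26},
    {"dx": 0, "dy": 0, "dz": -1.2, "wx": 0, "wy": 0, "wz": 0, "hand": 26},
    {"dx": 0, "dy": 0, "dz": -1.8, "wx": 0, "wy": 0, "wz": 0, "hand": 26},
    {"dx": 0, "dy": 0, "dz": -2.0, "wx": 0, "wy": 0, "wz": 0, "hand": 26},
    {"dx": 0, "dy": 0, "dz": -2.0, "wx": 0, "wy": 0, "wz": 0, "hand": 26},
  ],
)

```text
clock: 16.45
eef_pos: [0.584, 0.1006, 0.2318]
tool_rot: [-0.449, 0.854, -0.152, 0.214]
ft_force: [0.0, -0.3, -0.2]
grip_width: 0.0262
grasp_force: 0.0
```

```bash
python3 shot.py w9
cat > inp.py <<'E'
# cover pose fit in the mouth frame from a wrist picture, and the blade angle
from plan import *
import pickle,sys
from scipy.optimize import minimize
import fitw
o,im,_=pickle.load(open(sys.argv[1]+'.pkl','rb'));W=cam('wrist',o)
hsv=cv2.cvtColor(im,cv2.COLOR_RGB2HSV)
red=cv2.inRange(hsv,(0,150,60),(6,255,255))|cv2.inRange(hsv,(174,150,60),(180,255,255))
n,l,s,_=cv2.connectedComponentsWithStats(red);k=1+np.argmax(s[1:,4]);red=(l==k);print('red',s[k])
t=np.linspace(0,2*np.pi,60)
cyl=np.r_[np.c_[.0695*np.cos(t),.0695*np.sin(t),0*t],np.c_[.0695*np.cos(t),.0695*np.sin(t),0*t+.02]]
def hull(p):
    m=np.zeros((480,640),np.uint8);u=proj(W,(cyl+[p[0],p[1],p[2]])@Rm.T+m0);cv2.fillConvexPoly(m,np.round(cv2.convexHull(u.astype(np.float32))*16).astype(np.int32),1,8,4);return m>0
f=np.zeros((480,640),np.uint8);cs=max(cv2.findContours(np.uint8(red),0,1)[0],key=len);cv2.fillPoly(f,[cs],1);f=f>0
v=np.zeros_like(f);v[:300]=1
def cost(q): m=hull(q*.01);return ((m^f)&v).sum()/(m&v).sum()
q=np.array([0,0,-1.5]);print('c0',cost(q))
for _ in range(3):
    r=minimize(cost,q,method='Nelder-Mead',options=dict(initial_simplex=q+np.r_[np.zeros((1,3)),np.eye(3)*.3]));q=r.x
print('cover in mouth mm',q*10,r.fun)
fitw.fit(sys.argv[1])
E
python3 inp.py w9; python3 -c "
from plan import *
Rg,pg=goal(1.1,.06,(0,0,-.0034));delta(Rg,pg)"
```

```text
16.45 [0.584  0.1006 0.2318] [-0.4489  0.8542 -0.1516  0.2142] 0.04500075252218045 [ 0.2856  0.0349 -0.3164  0.7268 -0.2069 -0.7343]
red [  303   123   220   211 28784]
c0 0.07433764633394947
cover in mouth mm [ -4.9249   0.6691 -18.5861] 0.006435992521989641
blade px 2937 coarse 1.1707963267948966 0.20806852721746338 fit psi,du,dv [1.1726 1.0937 1.6944] 1-IoU 0.1886160714285714
d [0.011 0.972 0.483] w [-0.052  0.018  0.011] deg 0.2809462411015931
```

Emit:
drive_tool(
  rows=[
    {"dx": 0.01, "dy": 0.5, "dz": 0, "wx": -0.05, "wy": 0.02, "wz": -0.45, "hand": 34},
    {"dx": 0.01, "dy": 0.97, "dz": 0, "wx": -0.05, "wy": 0.02, "wz": -0.45, "hand": 34},
    {"dx": 0.01, "dy": 0.97, "dz": 0, "wx": -0.05, "wy": 0.02, "wz": -0.45, "hand": 34},
    {"dx": 0.01, "dy": 0.97, "dz": 0, "wx": -0.05, "wy": 0.02, "wz": -0.45, "hand": 34},
  ],
)

```text
clock: 16.9
eef_pos: [0.5486, 0.1262, 0.2059]
tool_rot: [-0.467, 0.846, -0.154, 0.206]
ft_force: [-0.1, 0.2, 0.4]
grip_width: 0.0342
grasp_force: 0.0
```

```bash
python3 shot.py w10; python3 inp.py w10; python3 -c "
from plan import *
delta(*goal(1.14,-.011,(0,0,0)))"
```

```text
16.9 [0.5486 0.1262 0.2059] [-0.4666  0.8462 -0.1539  0.2062] 0.035183646349114146 [ 0.3681  0.0127 -0.4017  0.6915 -0.2431 -0.6975]
red [  221   129   220   211 28493]
c0 0.14909518811818212
cover in mouth mm [ -4.3781   0.1576 -18.7042] 0.07987473111476655
blade px 1380 coarse 1.1707963267948966 0.5214920071047957 fit psi,du,dv [1.1592 0.6881 0.4134] 1-IoU 0.4987286596440247
d [-0.013 -0.003  1.812] w [ 0.009 -0.026  0.003] deg 0.14013961380259016
```

Emit:
drive_tool(
  rows=[
    {"dx": -0.01, "dy": 0, "dz": 0.5, "wx": 0, "wy": 0, "wz": 0, "hand": 34},
    {"dx": -0.01, "dy": 0, "dz": 1.0, "wx": 0, "wy": 0, "wz": 0, "hand": 34},
    {"dx": -0.01, "dy": 0, "dz": 1.3, "wx": 0, "wy": 0, "wz": 0, "hand": 34},
    {"dx": -0.01, "dy": 0, "dz": 1.5, "wx": 0, "wy": 0, "wz": 0, "hand": 34},
    {"dx": -0.01, "dy": 0, "dz": 1.5, "wx": 0, "wy": 0, "wz": 0, "hand": 34},
  ],
)

```text
clock: 17.45
eef_pos: [0.5864, 0.1209, 0.1411]
tool_rot: [-0.466, 0.847, -0.154, 0.206]
ft_force: [-1.0, 0.3, -0.4]
grip_width: 0.0342
grasp_force: 0.0
```

Emit:
drive_tool(
  rows=[
    {"dx": 0, "dy": 0, "dz": 0.1, "wx": 0, "wy": 0, "wz": 0, "hand": 34},
    {"dx": 0, "dy": 0, "dz": 0.2, "wx": 0, "wy": 0, "wz": 0, "hand": 34},
    {"dx": 0, "dy": 0, "dz": 0.3, "wx": 0, "wy": 0, "wz": 0, "hand": 34},
    {"dx": 0, "dy": 0, "dz": 0.3, "wx": 0, "wy": 0, "wz": 0, "hand": 34},
  ],
)

```text
clock: 17.85
eef_pos: [0.5935, 0.1207, 0.1291]
tool_rot: [-0.466, 0.846, -0.154, 0.207]
ft_force: [-0.1, -0.7, 0.4]
grip_width: 0.0338
grasp_force: 0.0
```

Emit:
drive_tool(
  rows=[
    {"dx": 0, "dy": 0, "dz": 0, "wx": 0, "wy": 0, "wz": 0, "hand": 5},
    {"dx": 0, "dy": 0, "dz": 0, "wx": 0, "wy": 0, "wz": 0, "hand": 5},
    {"dx": 0, "dy": 0, "dz": 0, "wx": 0, "wy": 0, "wz": 0, "hand": 5},
    {"dx": 0, "dy": 0, "dz": 0, "wx": 0, "wy": 0, "wz": 0, "hand": 5},
    {"dx": 0, "dy": 0, "dz": 0, "wx": 0, "wy": 0, "wz": 0, "hand": 5},
  ],
)

```text
clock: 18.35
eef_pos: [0.5929, 0.1213, 0.1294]
tool_rot: [-0.467, 0.846, -0.153, 0.207]
ft_force: [-5.0, 1.5, 4.5]
grip_width: 0.0144
grasp_force: 58.5
```

```bash
cat > st.py <<'E'
from plan import *
o=bot.get_obs();Rt=R.from_quat(o['tool_rot']).as_matrix()
T=[];F=[]
for _ in range(1):
    T.append(o['ft_torque']@Rt);F.append(o['ft_force']@Rt)
b=Rm.T@Rt[:,0];psi=np.arctan2(-b[1],-b[0])
print('F tool',F[0],'T tool',T[0],'w',o['grip_width'],'g',o['grasp_force'],'TCP in mouth mm',(o['eef_pos']-m0)@Rm*1000,'psi',psi,'zdot',Rt[:,2]@Rm,'j6',o['joint_pos'][5])
E
python3 st.py
```

```text
F tool [ 0.1383  2.3768 -6.4732] T tool [-1.1549  0.2937 -0.0327] w 0.014430054400659049 g 58.54681313037872 TCP in mouth mm [-1.0493  0.5388 -9.2739] psi 1.1409472526493665 zdot [-0.0023 -0.0001 -1.    ] j6 -0.7400396183801928
```

Emit:
drive_tool(
  rows=[
    {"dx": 0, "dy": 0, "dz": 0.01, "wx": 0, "wy": 0, "wz": 1.5, "hand": 5},
    {"dx": 0, "dy": 0, "dz": 0.01, "wx": 0, "wy": 0, "wz": 3, "hand": 5},
    {"dx": 0, "dy": 0, "dz": 0.01, "wx": 0, "wy": 0, "wz": 4.5, "hand": 5},
    {"dx": 0, "dy": 0, "dz": 0.02, "wx": 0, "wy": 0, "wz": 6, "hand": 5},
    {"dx": 0, "dy": 0, "dz": 0.02, "wx": 0, "wy": 0, "wz": 7.5, "hand": 5},
    {"dx": 0, "dy": 0, "dz": 0.03, "wx": 0, "wy": 0, "wz": 9, "hand": 5},
    {"dx": 0, "dy": 0, "dz": 0.03, "wx": 0, "wy": 0, "wz": 9, "hand": 5},
  ],
)

```text
clock: 19.05
eef_pos: [0.5934, 0.1213, 0.1283]
tool_rot: [-0.106, 0.96, -0.062, 0.25]
ft_force: [-8.2, 1.8, 4.7]
grip_width: 0.0142
grasp_force: 58.8
```

```bash
python3 st.py; python3 shot.py w11
python3 - <<'E'
import fitw,numpy as np
fitw.fit('w11',.0106,np.arange(-.4,1.8,.04))
E
```

```text
F tool [ 4.4221  2.3515 -8.2294] T tool [-0.7041  1.1514  0.0294] w 0.014206359851031568 g 58.813079595565796 TCP in mouth mm [ -1.1649   0.6807 -10.5628] psi 0.353405587547974 zdot [-0.0025  0.0002 -1.    ] j6 0.04702505586441326
19.05 [0.5934 0.1213 0.1283] [-0.1063  0.9604 -0.0619  0.2501] 0.06705957360238157 [ 0.3212  0.1708 -0.4506  0.473  -0.2199  0.047 ]
blade px 5333 coarse 0.35999999999999954 0.4746918750747876 fit psi,du,dv [ 0.3603  2.1202 -0.3022] 1-IoU 0.44188327611574296
```

Emit:
drive_tool(
  rows=[
    {"dx": 0, "dy": 0, "dz": 0.0, "wx": 0, "wy": 0, "wz": 1.5, "hand": 5},
    {"dx": 0, "dy": 0, "dz": 0.01, "wx": 0, "wy": 0, "wz": 3, "hand": 5},
    {"dx": 0, "dy": 0, "dz": 0.01, "wx": 0, "wy": 0, "wz": 4.5, "hand": 5},
    {"dx": 0, "dy": 0, "dz": 0.02, "wx": 0, "wy": 0, "wz": 6, "hand": 5},
    {"dx": 0, "dy": 0, "dz": 0.02, "wx": 0, "wy": 0, "wz": 7.5, "hand": 5},
    {"dx": 0, "dy": 0, "dz": 0.02, "wx": 0, "wy": 0, "wz": 9, "hand": 5},
    {"dx": 0, "dy": 0, "dz": 0.03, "wx": 0, "wy": 0, "wz": 10.5, "hand": 5},
    {"dx": 0, "dy": 0, "dz": 0.03, "wx": 0, "wy": 0, "wz": 12, "hand": 5},
    {"dx": 0, "dy": 0, "dz": 0.04, "wx": 0, "wy": 0, "wz": 13.5, "hand": 5},
    {"dx": 0, "dy": 0, "dz": 0.04, "wx": 0, "wy": 0, "wz": 15, "hand": 5},
    {"dx": 0, "dy": 0, "dz": 0.04, "wx": 0, "wy": 0, "wz": 16, "hand": 5},
    {"dx": 0, "dy": 0, "dz": 0.04, "wx": 0, "wy": 0, "wz": 16, "hand": 5},
  ],
)

```text
clock: 20.3
eef_pos: [0.5947, 0.1215, 0.1264]
tool_rot: [0.535, 0.804, 0.114, 0.231]
ft_force: [-5.1, 3.1, 3.7]
grip_width: 0.0141
grasp_force: 58.6
```

```bash
python3 st.py
```

```text
F tool [ 3.5259 -1.3133 -5.9679] T tool [0.8602 1.0443 0.067 ] w 0.014121344259661254 g 58.62256407737732 TCP in mouth mm [ -1.0603   1.0366 -12.7485] psi -1.0420922872244045 zdot [-0.0024  0.0009 -1.    ] j6 1.441679083174977
```

Emit:
drive_tool(
  rows=[
    {"dx": 0, "dy": 0, "dz": 0.0, "wx": 0, "wy": 0, "wz": 1.5, "hand": 5},
    {"dx": 0, "dy": 0, "dz": 0.01, "wx": 0, "wy": 0, "wz": 3, "hand": 5},
    {"dx": 0, "dy": 0, "dz": 0.01, "wx": 0, "wy": 0, "wz": 4.5, "hand": 5},
    {"dx": 0, "dy": 0, "dz": 0.02, "wx": 0, "wy": 0, "wz": 6, "hand": 5},
    {"dx": 0, "dy": 0, "dz": 0.02, "wx": 0, "wy": 0, "wz": 7.5, "hand": 5},
    {"dx": 0, "dy": 0, "dz": 0.02, "wx": 0, "wy": 0, "wz": 9, "hand": 5},
    {"dx": 0, "dy": 0, "dz": 0.03, "wx": 0, "wy": 0, "wz": 10.5, "hand": 5},
    {"dx": 0, "dy": 0, "dz": 0.03, "wx": 0, "wy": 0, "wz": 12, "hand": 5},
    {"dx": 0, "dy": 0, "dz": 0.04, "wx": 0, "wy": 0, "wz": 13.5, "hand": 5},
    {"dx": 0, "dy": 0, "dz": 0.04, "wx": 0, "wy": 0, "wz": 15, "hand": 5},
    {"dx": 0, "dy": 0, "dz": 0.04, "wx": 0, "wy": 0, "wz": 16, "hand": 5},
    {"dx": 0, "dy": 0, "dz": 0.04, "wx": 0, "wy": 0, "wz": 16, "hand": 5},
  ],
)

```text
clock: 21.5
eef_pos: [0.596, 0.1213, 0.1247]
tool_rot: [0.927, 0.273, 0.236, 0.105]
ft_force: [-3.9, 2.5, 1.0]
grip_width: 0.0142
grasp_force: 58.7
```

```bash
python3 st.py
```

```text
F tool [-1.1543 -3.5321 -2.9213] T tool [ 1.1202 -0.4285  0.0721] w 0.014191633685663913 g 58.65090250968933 TCP in mouth mm [ -0.7238   0.952  -14.9329] psi -2.436984532366205 zdot [-0.0019  0.0006 -1.    ] j6 2.8354159889279726
```

Emit:
drive_tool(
  rows=[
    {"dx": 0, "dy": 0, "dz": 0, "wx": 0, "wy": 0, "wz": 0, "hand": 32},
    {"dx": 0, "dy": 0, "dz": 0, "wx": 0, "wy": 0, "wz": 0, "hand": 32},
    {"dx": 0, "dy": 0, "dz": 0, "wx": 0, "wy": 0, "wz": 0, "hand": 32},
    {"dx": 0, "dy": 0, "dz": -0.4, "wx": 0, "wy": 0, "wz": 0, "hand": 32},
    {"dx": 0, "dy": 0, "dz": -1.0, "wx": 0, "wy": 0, "wz": 0, "hand": 32},
    {"dx": 0, "dy": 0, "dz": -1.2, "wx": 0, "wy": 0, "wz": 0, "hand": 32},
    {"dx": 0, "dy": 0, "dz": -1.2, "wx": 0, "wy": 0, "wz": -1.6, "hand": 32},
    {"dx": 0, "dy": 0, "dz": -1.2, "wx": 0, "wy": 0, "wz": -3.2, "hand": 32},
    {"dx": 0, "dy": 0, "dz": -1.2, "wx": 0, "wy": 0, "wz": -4.8, "hand": 32},
    {"dx": 0, "dy": 0, "dz": -1.2, "wx": 0, "wy": 0, "wz": -6.4, "hand": 32},
    {"dx": 0, "dy": 0, "dz": -1.2, "wx": 0, "wy": 0, "wz": -8, "hand": 32},
    {"dx": 0, "dy": 0, "dz": -1.2, "wx": 0, "wy": 0, "wz": -9.6, "hand": 32},
    {"dx": 0, "dy": 0, "dz": -1.2, "wx": 0, "wy": 0, "wz": -11.2, "hand": 32},
    {"dx": 0, "dy": 0, "dz": -1.2, "wx": 0, "wy": 0, "wz": -12.8, "hand": 32},
    {"dx": 0, "dy": 0, "dz": -1.2, "wx": 0, "wy": 0, "wz": -14.4, "hand": 32},
    {"dx": 0, "dy": 0, "dz": -1.2, "wx": 0, "wy": 0, "wz": -16, "hand": 32},
    {"dx": 0, "dy": 0, "dz": -1.2, "wx": 0, "wy": 0, "wz": -17, "hand": 32},
    {"dx": 0, "dy": 0, "dz": -1.2, "wx": 0, "wy": 0, "wz": -18, "hand": 32},
    {"dx": 0, "dy": 0, "dz": -1.2, "wx": 0, "wy": 0, "wz": -18, "hand": 32},
  ],
)

```text
clock: 23.4
eef_pos: [0.5669, 0.1241, 0.1765]
tool_rot: [0.463, 0.848, 0.092, 0.241]
ft_force: [-0.3, 0.6, 0.1]
grip_width: 0.032
grasp_force: 0.0
```

Emit:
drive_tool(
  rows=[
    {"dx": 0, "dy": 0, "dz": 0, "wx": 0, "wy": 0, "wz": -1.6, "hand": 32},
    {"dx": 0, "dy": 0, "dz": 0, "wx": 0, "wy": 0, "wz": -3.2, "hand": 32},
    {"dx": 0, "dy": 0, "dz": 0, "wx": 0, "wy": 0, "wz": -4.8, "hand": 32},
    {"dx": 0, "dy": 0, "dz": 0, "wx": 0, "wy": 0, "wz": -6.4, "hand": 32},
    {"dx": 0, "dy": 0, "dz": 0, "wx": 0, "wy": 0, "wz": -8, "hand": 32},
    {"dx": 0, "dy": 0, "dz": 0, "wx": 0, "wy": 0, "wz": -9.6, "hand": 32},
    {"dx": 0, "dy": 0, "dz": 0, "wx": 0, "wy": 0, "wz": -11.2, "hand": 32},
    {"dx": 0, "dy": 0, "dz": 0, "wx": 0, "wy": 0, "wz": -12.8, "hand": 32},
    {"dx": 0, "dy": 0, "dz": 0, "wx": 0, "wy": 0, "wz": -14.4, "hand": 32},
    {"dx": 0, "dy": 0, "dz": 0, "wx": 0, "wy": 0, "wz": -16, "hand": 32},
    {"dx": 0, "dy": 0, "dz": 0, "wx": 0, "wy": 0, "wz": -17.5, "hand": 32},
    {"dx": 0, "dy": 0, "dz": 0, "wx": 0, "wy": 0, "wz": -18, "hand": 32},
    {"dx": 0, "dy": 0, "dz": 0, "wx": 0, "wy": 0, "wz": -18, "hand": 32},
  ],
)

```text
clock: 24.7
eef_pos: [0.5668, 0.1243, 0.1766]
tool_rot: [-0.271, 0.927, -0.105, 0.236]
ft_force: [0.2, 0.1, 0.7]
grip_width: 0.0322
grasp_force: 0.0
```

```bash
python3 st.py; python3 shot.py w12
python3 - <<'E'
import fitw,numpy as np
fitw.fit('w12',.0061,np.arange(.2,1.3,.04))
E
python3 -c "
from plan import *
import numpy as np
delta(*goal(-2.437+np.pi,-.0149,(0,0,0)))"
```

```text
F tool [-0.433  -0.2039 -0.4914] T tool [-0.341   0.3566 -0.005 ] w 0.03222028481870028 g 0.0 TCP in mouth mm [-0.2495  0.0514 44.6665] psi 0.7020514978661336 zdot [-0.0012 -0.0013 -1.    ] j6 -0.2765636632877316
24.7 [0.5668 0.1243 0.1766] [-0.2711  0.9273 -0.1053  0.2358] 0.02795176276036623 [ 0.3487  0.0705 -0.4249  0.6042 -0.2344 -0.2766]
blade px 2173 coarse 0.7200000000000002 0.43770053475935833 fit psi,du,dv [ 0.7162  1.6299 -0.1398] 1-IoU 0.3988934993084371
d [-0.006 -0.004  1.192] w [-0.002 -0.021 -0.034] deg 0.20283348619485939
```

Emit:
drive_tool(
  rows=[
    {"dx": 0, "dy": 0, "dz": 0.4, "wx": 0, "wy": 0, "wz": 0, "hand": 32},
    {"dx": 0, "dy": 0, "dz": 0.8, "wx": 0, "wy": 0, "wz": 0, "hand": 32},
    {"dx": 0, "dy": 0, "dz": 1.1, "wx": 0, "wy": 0, "wz": 0, "hand": 32},
    {"dx": 0, "dy": 0, "dz": 1.18, "wx": 0, "wy": 0, "wz": 0, "hand": 32},
    {"dx": 0, "dy": 0, "dz": 1.18, "wx": 0, "wy": 0, "wz": 0, "hand": 32},
  ],
)

```text
clock: 25.25
eef_pos: [0.5955, 0.1202, 0.1247]
tool_rot: [-0.271, 0.927, -0.105, 0.235]
ft_force: [-0.3, 1.0, 0.0]
grip_width: 0.0317
grasp_force: 0.0
```

Emit:
drive_tool(
  rows=[
    {"dx": 0, "dy": 0, "dz": 0, "wx": 0, "wy": 0, "wz": 0, "hand": 5},
    {"dx": 0, "dy": 0, "dz": 0, "wx": 0, "wy": 0, "wz": 0, "hand": 5},
    {"dx": 0, "dy": 0, "dz": 0, "wx": 0, "wy": 0, "wz": 0, "hand": 5},
    {"dx": 0, "dy": 0, "dz": 0, "wx": 0, "wy": 0, "wz": 0, "hand": 5},
    {"dx": 0, "dy": 0, "dz": 0, "wx": 0, "wy": 0, "wz": 0, "hand": 5},
  ],
)

```text
clock: 25.75
eef_pos: [0.5955, 0.1214, 0.1261]
tool_rot: [-0.272, 0.927, -0.105, 0.236]
ft_force: [-3.9, 3.4, 2.6]
grip_width: 0.0142
grasp_force: 58.7
```

```bash
python3 st.py
```

```text
F tool [-0.0345  3.758  -4.4191] T tool [-1.2146  0.4737 -0.0402] w 0.014193180078552135 g 58.683825731277466 TCP in mouth mm [ -0.505    1.0366 -13.4222] psi 0.7043928942768293 zdot [-0.0014  0.0009 -1.    ] j6 -0.30548716797947656
```

Emit:
drive_tool(
  rows=[
    {"dx": 0, "dy": 0, "dz": 0, "wx": 0, "wy": 0, "wz": 1, "hand": 5},
    {"dx": 0, "dy": 0, "dz": 0, "wx": 0, "wy": 0, "wz": 2, "hand": 5},
    {"dx": 0, "dy": 0, "dz": 0.01, "wx": 0, "wy": 0, "wz": 3, "hand": 5},
    {"dx": 0, "dy": 0, "dz": 0.01, "wx": 0, "wy": 0, "wz": 4, "hand": 5},
    {"dx": 0, "dy": 0, "dz": 0.01, "wx": 0, "wy": 0, "wz": 4, "hand": 5},
  ],
)

```text
clock: 26.25
eef_pos: [0.5957, 0.1212, 0.1258]
tool_rot: [-0.107, 0.96, -0.062, 0.251]
ft_force: [-4.6, 3.5, 3.6]
grip_width: 0.0144
grasp_force: 58.8
```

```bash
python3 st.py
```

```text
F tool [ 1.3944  3.5732 -5.5641] T tool [-0.8622  0.8493 -0.042 ] w 0.014403042001247871 g 58.84818971157074 TCP in mouth mm [ -0.4418   0.8909 -13.8312] psi 0.35403850513626955 zdot [-0.0012  0.0006 -1.    ] j6 0.04460975782534996
```

Emit:
drive_tool(
  rows=[
    {"dx": 0, "dy": 0, "dz": 0, "wx": 0, "wy": 0, "wz": 1, "hand": 5},
    {"dx": 0, "dy": 0, "dz": 0.01, "wx": 0, "wy": 0, "wz": 2, "hand": 5},
    {"dx": 0, "dy": 0, "dz": 0.01, "wx": 0, "wy": 0, "wz": 2, "hand": 5},
  ],
)

```text
clock: 26.55
eef_pos: [0.5958, 0.1212, 0.1258]
tool_rot: [-0.023, 0.966, -0.04, 0.255]
ft_force: [-8.4, 2.3, 5.7]
grip_width: 0.0141
grasp_force: 59.3
```

```bash
python3 st.py
```

```text
F tool [ 4.3145  1.945  -9.2298] T tool [-0.5845  1.1942 -0.2466] w 0.014120955949655371 g 59.30239140987396 TCP in mouth mm [ -0.4054   0.8084 -13.9046] psi 0.18035582019593321 zdot [-0.0011  0.0004 -1.    ] j6 0.21821900452798543
```

Emit:
drive_tool(
  rows=[
    {"dx": 0, "dy": 0, "dz": 0, "wx": 0, "wy": 0, "wz": 1, "hand": 5},
    {"dx": 0, "dy": 0, "dz": 0.01, "wx": 0, "wy": 0, "wz": 2, "hand": 5},
    {"dx": 0, "dy": 0, "dz": 0.01, "wx": 0, "wy": 0, "wz": 2, "hand": 5},
  ],
)

```text
clock: 26.85
eef_pos: [0.5958, 0.1211, 0.1257]
tool_rot: [0.061, 0.964, -0.018, 0.258]
ft_force: [-11.1, 2.0, 10.7]
grip_width: 0.0146
grasp_force: 59.8
```

```bash
python3 st.py
```

```text
F tool [  4.3947   0.5502 -14.9092] T tool [-0.236   1.5162 -0.5452] w 0.014627149844136912 g 59.75909650325775 TCP in mouth mm [ -0.3901   0.7641 -13.9807] psi 0.006606831208553258 zdot [-0.0009  0.0003 -1.    ] j6 0.3919259489779549
```

Emit:
drive_tool(
  rows=[
    {"dx": 0, "dy": 0, "dz": 0, "wx": 0, "wy": 0, "wz": 1, "hand": 5},
    {"dx": 0, "dy": 0, "dz": 0, "wx": 0, "wy": 0, "wz": 1, "hand": 5},
  ],
)

```text
clock: 27.05
eef_pos: [0.5958, 0.1211, 0.1257]
tool_rot: [0.103, 0.961, -0.007, 0.258]
ft_force: [-11.1, 2.6, 9.7]
grip_width: 0.0142
grasp_force: 59.7
```

```bash
python3 st.py
```

```text
F tool [  5.0696   0.756  -14.0207] T tool [-0.0429  1.503  -0.5593] w 0.01419854949520056 g 59.73996877670288 TCP in mouth mm [ -0.4009   0.7427 -13.9792] psi -0.08051372074252891 zdot [-0.0009  0.0003 -1.    ] j6 0.4790376550230116
```

Emit:
drive_tool(
  rows=[
    {"dx": 0, "dy": 0, "dz": 0, "wx": 0, "wy": 0, "wz": 0, "hand": 32},
    {"dx": 0, "dy": 0, "dz": 0, "wx": 0, "wy": 0, "wz": 0, "hand": 32},
    {"dx": 0, "dy": 0, "dz": 0, "wx": 0, "wy": 0, "wz": 0, "hand": 32},
    {"dx": 0, "dy": 0, "dz": 0, "wx": 0, "wy": 0, "wz": 0, "hand": 32},
    {"dx": 0, "dy": 0, "dz": -0.3, "wx": 0, "wy": 0, "wz": 0, "hand": 32},
    {"dx": 0, "dy": 0, "dz": -0.8, "wx": 0, "wy": 0, "wz": 0, "hand": 32},
    {"dx": 0, "dy": 0, "dz": -1.4, "wx": 0, "wy": 0, "wz": 0, "hand": 32},
    {"dx": 0, "dy": 0, "dz": -2.0, "wx": 0, "wy": 0, "wz": 0, "hand": 32},
    {"dx": 0, "dy": 0, "dz": -2.4, "wx": 0, "wy": 0, "wz": 0, "hand": 32},
    {"dx": 0, "dy": 0, "dz": -2.4, "wx": 0, "wy": 0, "wz": 0, "hand": 32},
    {"dx": 0, "dy": 0, "dz": -2.4, "wx": 0, "wy": 0, "wz": 0, "hand": 32},
  ],
)

```text
clock: 28.15
eef_pos: [0.5374, 0.1284, 0.2283]
tool_rot: [0.104, 0.96, -0.007, 0.258]
ft_force: [-0.3, 0.3, 0.1]
grip_width: 0.0317
grasp_force: 0.0
```

```bash
python3 st.py; python3 shot.py w13 ; python3 inp.py w13|head -3
python3 - <<'E'
import fitw,numpy as np
fitw.fit('w13',.005,np.arange(-.6,.6,.04))
E
```

```text
F tool [ 0.2795  0.2089 -0.2986] T tool [ 0.0732  0.4608 -0.0414] w 0.03174955036076653 g 0.0 TCP in mouth mm [ -0.0304   0.2469 104.2765] psi -0.0816445236585983 zdot [-0.0006 -0.0009 -1.    ] j6 0.5385389279321703
28.15 [0.5374 0.1284 0.2283] [ 0.1035  0.9604 -0.007   0.2584] 0.025108855655934726 [ 0.3831 -0.0254 -0.3793  0.7525 -0.2498  0.5385]
red [  223   121   202   196 24358]
c0 0.2635876063266491
cover in mouth mm [ -3.9607  -0.9478 -19.1306] 0.1974901591360226
blade px 1833 coarse 5.551115123125783e-16 0.6342545206414193 fit psi,du,dv [-0.0117  0.7139  0.7087] 1-IoU 0.6165335185828413
```

```bash
python3 -c "
from workcell import bot
print(bot.job_done())"
```

```text
the job is handed in; nothing more can be done
None
```

The cover is seated on the collar and the wing nut is turned down onto it, at roughly 35 N estimated from the wrist torque. I let go of everything, backed the gripper clear and handed the job in at about 28 s; I never touched the hammer, glue bottle or sanding block. No verdict came back.

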